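# Load the drive cage and close it with the retaining bar

## Robot

A 6-joint arm with a two-finger parallel gripper is mounted at the origin on the work surface. World frame = base frame: x ahead of the robot, y to its left, z up, the work surface at z = 0. Lengths are in m, angles in degrees, forces in N, time in s.
With the tool pointing down it reaches from about 0.3 to 0.75 m from the base axis. Payload 8.5 kg.
Tool frame: the origin (TCP) lies midway between the tips of the shut fingers; the grasp point (between the pads) lies 19 mm behind it; z points along the fingers, y is the line along which they close (so a half turn about z gives the same grasp; the last joint's range is limited). The gripper opens to 85 mm and grips with 20 to 120 N. Pads are 22 mm wide; open, the fingers measure 114 mm over their backs; the gripper's body (76 mm by 85 mm) begins 54 mm behind the grasp point. The pads swing forward as they close: fully open they stand 13 mm farther back than shut.
Start: joints at [-86.648, 21.807, 74.336, -0, 83.858, -12.336], TCP at [0.149, -0.529, 0.231] pointing down, gripper open.
Joint ranges: [-178.18, 178.18], [-50.72, 133.34], [12.68, 142.11], [-81.47, 261.47], [9.98, 163.14], [-165.26, 165.26]. Speed limits (degrees/s): [136.94, 136.94, 180, 180, 180, 180].

## Interface

Orientations are given as a 3x3 rotation matrix whose columns are the frame's x, y, z axes.
In Python, from rig import env gives the robot as it stands. The module is installed in compiled form; this text tells all that it offers.
- The arm moves only by the tool jog_arm, never from a script. Its argument "targets" is a list of rows, each a list of 6 numbers: the shift along the tool's x, y, z in cm, then the turn, a rotation vector about the tool's x, y, z in degrees. A call has 1 to 8 rows; each row is the pose to reach, as a shift and turn from the pose commanded when the call began, along the tool's axes at that moment; what a row does not reach only later rows make up. A row lasts 1/12 s, in which the tool goes at most 41.7 mm and 7.16 degrees, less where a joint would pass 70% of its speed; a pose out of reach is approached as far as the arm can. A call with a gripper value outside its range is refused whole. "hand" is the opening, from 0 (shut) to 1 (fully open), set as the call begins (left out, the last holds). The fingers move at their own pace and stop on an object; "newtons" is the grip in N (left out, the last holds). Time passes only in rows, so rows that repeat a pose let the fingers close. It gives the time, the measured TCP pose, the force, the opening and the grip force at its end, in the units of the state.
- env.observe(): the state, without advancing time (a new reading comes with each control period).
- env.get_image(name): name is "scene" or "top"; returns a dict with "frame" (400x640x3 uint8, red, green, blue), "depth" (400x640 float32, m along the optical axis (not along the pixel's ray), 0 where there is no reading), "fovy" (degrees; the focal length in pixels is half the picture's height over the tangent of half this angle, whatever the lens; pixels are square), "cx", "cy" (the principal point, pixels), "cam_to_world" (4x4, takes a point from camera to world coordinates). Camera axes: x right, y down, z forward; pixel columns grow to the right and rows downward; lengths in m; the calibration is good to about 2 mm. A picture is of the moment at which its call begins.
- env.close_job(): hands the job in; it is judged then, once.
Trained networks look in the newest picture that a camera, given by its name, has taken for a name from the list of things; names that differ only in an ending like _2 or _b are one class to them, and where a whole thing is asked for, a point or a joint stands for the part that bears it (a point fixed in the world has none). Each returns a list of dicts, best first, with "score" (0 to 1); they miss things now and then, are a little off and sometimes report something else, mostly with a low value. They report only what shows in the picture. A call takes as long as a camera call. They do not tell look-alikes from the thing itself.
- env.regions_of(camera, target): "pixels" (400x640 bool, what is visible of it) and "point" ([row, column] in pixels, amid what is visible of it).
The state is a dict: "time_s": time; "q": joint angles; "qvel": joint speeds; "joint_efforts": joint torques, N m; "position": TCP position; "tool_rot": TCP orientation; "ft_force": force on the tool from outside, world axes, zero at the start; "wrist_torque": the same for the moment, N m; "grip_width": finger opening in m; "gripper_force": force on a finger pad.
Only numpy, scipy, OpenCV 4.12 (cv2) and the standard library are available. Lean on these libraries where they do the work, as an engineer would, in place of code of your own. Each camera call takes 0.05 s, during which the arm holds its last target. There are 200 camera calls.

## Task

Pull every white filler blank out of the drive cage and put it in the blue bin, then slide every drive sled, nose first under the cage's roof, fully home into a bay of its own. When all of that is done, lay the aluminium retaining bar flat on the mat, centred across the front of the cage, with its straight front edge (the long edge away from the grip rib) flush against the guide ends along its whole length. Leave the tape roll and carton alone.

Things in the scene. Friction and masses are not known exactly. Their poses are not given: they have to be found in the camera images.
- cage: Fixed steel drive cage, 210 mm wide, open-bottomed (sleds slide on the mat). Origin on the mat, mid front line (guide ends, y = 0); +y into the bays, x along the front. Guide walls 6 mm thick at x = -102, -51, 0, 51, 102 mm make four 45 mm bays. Guides 18 mm high and open above to y = 36 mm; beyond, a roof: underside 24, top 27 mm up. Back stop at y = 111 mm, outside depth 117 mm.
- bay0 (a point): Middle of the mouth of bay 0 of the cage, on the mat at the front line (cage x = -76.5 mm, y = 0); axes as the cage's.
- bay1 (a point): Middle of the mouth of bay 1 of the cage, on the mat at the front line (cage x = -25.5 mm, y = 0); axes as the cage's.
- bay2 (a point): Middle of the mouth of bay 2 of the cage, on the mat at the front line (cage x = 25.5 mm, y = 0); axes as the cage's.
- bay3 (a point): Middle of the mouth of bay 3 of the cage, on the mat at the front line (cage x = 76.5 mm, y = 0); axes as the cage's.
- sled0: Drive sled (may be absent): dark block 40 wide (x), 110 long (y), 18 mm high, 0.22 kg; origin centre of underside, +y to the nose. Upright black pull tab near the tail, centred at y = -37 mm: 10 mm thick (x), 24 long (y), from 18 to 52 mm up. Starts flat on the mat on the cage's -y side. Fully home: nose at the back stop, origin at cage y = 56 mm, tail level with the guide ends within 1 mm.
- sled1: Drive sled (may be absent): dark block 40 wide (x), 110 long (y), 18 mm high, 0.22 kg; origin centre of underside, +y to the nose. Upright black pull tab near the tail, centred at y = -37 mm: 10 mm thick (x), 24 long (y), from 18 to 52 mm up. Starts flat on the mat on the cage's -y side. Fully home: nose at the back stop, origin at cage y = 56 mm, tail level with the guide ends within 1 mm.
- sled2: Drive sled (may be absent): dark block 40 wide (x), 110 long (y), 18 mm high, 0.22 kg; origin centre of underside, +y to the nose. Upright black pull tab near the tail, centred at y = -37 mm: 10 mm thick (x), 24 long (y), from 18 to 52 mm up. Starts flat on the mat on the cage's -y side. Fully home: nose at the back stop, origin at cage y = 56 mm, tail level with the guide ends within 1 mm.
- sled3: Drive sled (may be absent): dark block 40 wide (x), 110 long (y), 18 mm high, 0.22 kg; origin centre of underside, +y to the nose. Upright black pull tab near the tail, centred at y = -37 mm: 10 mm thick (x), 24 long (y), from 18 to 52 mm up. Starts flat on the mat on the cage's -y side. Fully home: nose at the back stop, origin at cage y = 56 mm, tail level with the guide ends within 1 mm.
- blank0: Filler blank (may be absent): white block 40 wide (x), 80 long (y), 18 mm high, 0.05 kg; origin centre of underside, +y to the nose. Upright round knob, diameter 20 mm, at y = -22 mm, from 18 to 52 mm up. Starts in a bay, origin at cage y = 41 to 43 mm; the knob end is open above, the rest under the roof, so it slides out along cage -y.
- blank1: Filler blank (may be absent): white block 40 wide (x), 80 long (y), 18 mm high, 0.05 kg; origin centre of underside, +y to the nose. Upright round knob, diameter 20 mm, at y = -22 mm, from 18 to 52 mm up. Starts in a bay, origin at cage y = 41 to 43 mm; the knob end is open above, the rest under the roof, so it slides out along cage -y.
- blank2: Filler blank (may be absent): white block 40 wide (x), 80 long (y), 18 mm high, 0.05 kg; origin centre of underside, +y to the nose. Upright round knob, diameter 20 mm, at y = -22 mm, from 18 to 52 mm up. Starts in a bay, origin at cage y = 41 to 43 mm; the knob end is open above, the rest under the roof, so it slides out along cage -y.
- blank3: Filler blank (may be absent): white block 40 wide (x), 80 long (y), 18 mm high, 0.05 kg; origin centre of underside, +y to the nose. Upright round knob, diameter 20 mm, at y = -22 mm, from 18 to 52 mm up. Starts in a bay, origin at cage y = 41 to 43 mm; the knob end is open above, the rest under the roof, so it slides out along cage -y.
- bar: Aluminium retaining bar (straightedge), 0.25 kg: plate 200 long (x), 50 wide (y), 8 mm thick; origin centre of underside. Upright grip rib centred at x = 0, y = -17 mm: 70 long (x), 12 thick (y), from 8 to 42 mm up. Straight front edge, away from the rib, at y = +25 mm. Starts on the mat on the cage's -y side, farther out than the sleds, lying roughly along world y.
- bar_end0 (a point): End of the bar's front edge, at bar x = -100 mm, y = +25 mm, 4 mm above the underside.
- bar_end1 (a point): End of the bar's front edge, at bar x = 100 mm, y = +25 mm, 4 mm above the underside.
- bin: Blue open bin, fixed, 200 mm (x) by 140 mm (y), 60 mm high, walls 4 mm, floor 4 mm; origin at the centre of its underside, left of the cage (+y side).
- tape: Bystander: roll of clear tape lying flat, 70 mm across, 24 mm high, beyond the work; leave alone. Origin at the centre of its underside.
- carton: Bystander: cardboard carton 80 x 100 x 60 mm beyond the cage; leave alone. Origin at the centre of its underside.
Not all that is in view belongs to the job. What is shaped like the blank2 but green is not meant. Leave any pink look-alike of the blank0 alone.

How it is judged (in metres and radians):
On the way, in this order (a step that is already met when the one before it is completed fails the run):
1. all blanks are in the bin and all sleds fully home in the cage, before the bar is laid (y of sled0 in the frame of cage between 0.052 and 0.06 m and x of sled0 in the frame of cage between -0.1 and 0.1 m and z of sled0 in the frame of cage between -0.004 and 0.005 m and angle between each of sled0, sled1, sled2, sled3's own z axis and vertical below 0.06 rad and y of sled1 in the frame of cage between 0.052 and 0.06 m and x of sled1 in the frame of cage between -0.1 and 0.1 m and z of sled1 in the frame of cage between -0.004 and 0.005 m and y of sled2 in the frame of cage between 0.052 and 0.06 m and x of sled2 in the frame of cage between -0.1 and 0.1 m and z of sled2 in the frame of cage between -0.004 and 0.005 m and y of sled3 in the frame of cage between 0.052 and 0.06 m and x of sled3 in the frame of cage between -0.1 and 0.1 m and z of sled3 in the frame of cage between -0.004 and 0.005 m and x of blank0 in the frame of bin between -0.098 and 0.098 m and y of blank0 in the frame of bin between -0.068 and 0.068 m and z of each of blank0, blank1, blank2, blank3 in the frame of bin below 0.075 m and x of blank1 in the frame of bin between -0.098 and 0.098 m and y of blank1 in the frame of bin between -0.068 and 0.068 m and x of blank2 in the frame of bin between -0.098 and 0.098 m and y of blank2 in the frame of bin between -0.068 and 0.068 m and x of blank3 in the frame of bin between -0.098 and 0.098 m and y of blank3 in the frame of bin between -0.068 and 0.068 m), for 0.2 s.
2. the bar lies flush across the front of the cage (y of bar_end0 in the frame of cage between -0.003 and 0.003 m and y of bar_end1 in the frame of cage between -0.003 and 0.003 m and x of bar in the frame of cage between -0.025 and 0.025 m and height (world z) of bar below 0.004 m and angle between bar's own z axis and vertical below 0.05 rad), for 0.2 s.
At the end, for the whole second after the job is handed in: Blanks in the bin; every sled flat in a bay, origin at cage y 52 to 60 mm; bar flat on the mat, both ends of its front edge within 3 mm of the cage's front line, its middle within 25 mm of the cage's middle; all released and at rest (only things present count) (all of step 1 and all of step 2 and linear speed of each of sled0, sled1, sled2, sled3, blank0, blank1, blank2, blank3, bar below 0.02 m/s); the robot touches nothing.
It fails at once if the tape is moved more than 30 mm (distance of tape from where it was at the start of the episode above 0.03 m).
It fails at once if the carton is moved more than 30 mm (distance of carton from where it was at the start of the episode above 0.03 m).
Of sled0, sled1, sled2, sled3 only 3 to 4 are there at a start; the rules pass over those that are not, and their reading is None.
Of blank0, blank1, blank2, blank3 only 2 to 3 are there at a start; the rules pass over those that are not, and their reading is None.
At some moment in a run one of sled0, sled1, sled2, sled3, bar may be knocked a few centimetres aside while the robot is not near it.
Once in a run the grip may slacken for a moment while it holds something.
It also fails if it takes over 210 s, if anything falls off the work surface, if the arm or the gripper's body presses on something with over 40 N, if the wrist force passes 120 N, or if a joint passes its speed limit or range.

## Working session

There is one attempt and no reset: what is moved stays moved. The work goes in short steps, Python scripts to look and compute and a tool call to move; the robot and the scene stay as the last step left them, time stands still between calls to the robot, and variables do not carry over. Pictures are saved under pics/ and viewed, at most 14 in all, crops included, and the job is handed in when it is done.

Besides the shell and the picture viewer there is one more tool, called after "Request:" as name([rows], argument=value, ...), one row to a line, values as JSON. jog_arm: Moves the arm, as the interface text tells. Its arguments: {"type":"object","properties":{"targets":{"type":"array","items":{"type":"array","items":{"type":"number"}}},"hand":{"type":"number"},"newtons":{"type":"number"}},"required":["targets"]}

```bash
mkdir -p pics; ls; cat > h.py <<'E'
import numpy as np, cv2
from rig import env
def img(n):
    return env.get_image(n)
def world(d, rows, cols):
    H=d['frame'].shape[0]; f=H/2/np.tan(np.radians(d['fovy'])/2)
    z=d['depth'][rows,cols]
    p=np.stack([(cols-d['cx'])/f*z,(rows-d['cy'])/f*z,z,np.ones_like(z)],-1)
    return (p@np.asarray(d['cam_to_world']).T)[...,:3]
def cloud(d):
    r,c=np.mgrid[0:400,0:640]
    return world(d,r,c)
def save(n,f,s=1.25):
    cv2.imwrite('pics/'+n+'.png',cv2.resize(f[...,::-1],None,fx=s,fy=s))
E
python3 - <<'E'
from h import *
s=env.observe(); print({k:np.round(v,3).tolist() for k,v in s.items()})
for n in('scene','top'):
    d=img(n); save(n+'0',d['frame']); print(n,d['fovy'],d['cx'],d['cy'],np.round(d['cam_to_world'],3).tolist())
    np.savez('pics/'+n+'0.npz',w=cloud(d),f=d['frame'],z=d['depth'])
E
```

```text
pics
{'time_s': 0.0, 'q': [-86.65, 21.844, 74.387, 0.001, 83.857, -12.334], 'qvel': [0.085, -0.058, 0.017, 0.048, 0.111, 0.012], 'joint_efforts': [-0.001, -44.846, -23.128, -0.0, 0.005, 0.0], 'position': [0.149, -0.529, 0.231], 'tool_rot': [[0.963, 0.27, -0.0], [0.27, -0.963, 0.002], [0.0, -0.002, -1.0]], 'ft_force': [0.002, 1.026, -0.683], 'wrist_torque': [-0.014, 0.011, 0.055], 'gripper_force': 0.0, 'grip_width': 0.085}
scene 50.85005271800234 319.56841550664876 194.5825579823487 [[-0.005, 0.747, -0.665, 1.204], [1.0, 0.016, 0.01, 0.001], [0.018, -0.665, -0.747, 0.722], [0.0, 0.0, 0.0, 1.0]]
top 57.884483421924145 320.25031628416673 199.47592357393714 [[0.001, -0.989, 0.145, 0.441], [-0.999, -0.007, -0.041, 0.03], [0.042, -0.144, -0.989, 0.858], [0.0, 0.0, 0.0, 1.0]]
```

View pics/scene0.png

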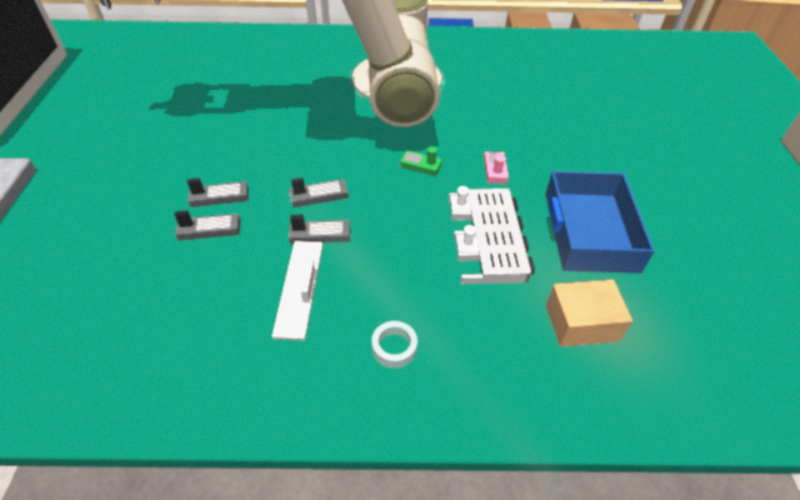

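View pics/top0.png

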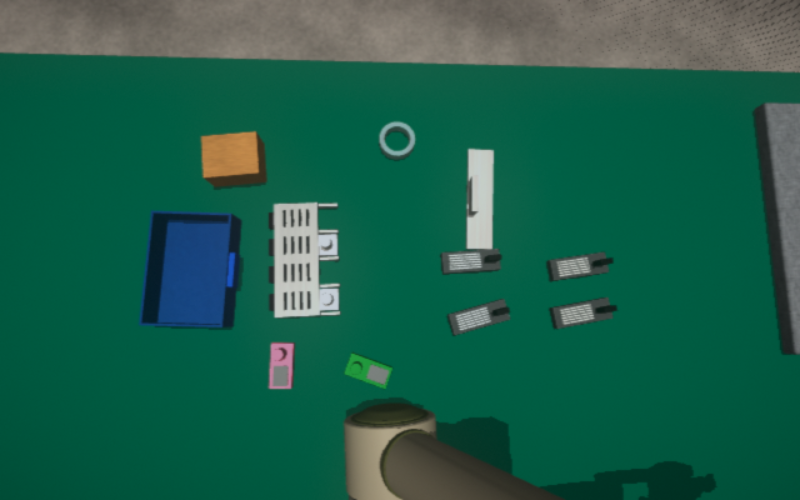

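Scene view (800×500): four dark sleds, tabs to the left, at (217,190), (318,190), (207,224) and (319,230). The bar is at (298,290), with its rib on the cage side. The cage is at (490,235), with white blanks in it at (462,200) and (469,240). The bin is at (598,222). Look-alikes: green at (421,161), pink at (496,166). Both lie outside the cage and have the wrong colour, so I leave them alone. Next I measure.

```bash
cat >> h.py <<'E'
def rect(P):
    (c,(w,h),a)=cv2.minAreaRect((P[:,:2]*1000).astype(np.float32))
    if w<h: w,h,a=h,w,a+90
    return np.round([c[0],c[1],w,h,(a+90)%180-90],1).tolist()
def find(names,cams=('top','scene'),minscore=.3):
    for cam in cams:
        d=img(cam); W=cloud(d)
        for n in names:
            for r in env.regions_of(cam,n):
                if r['score']<minscore: continue
                m=r['pixels']&(d['depth']>0); P=W[m]
                if len(P)<20: continue
                z=P[:,2]; col=d['frame'][m].mean(0).round().astype(int).tolist()
                ztop=np.percentile(z,98)
                print(cam,n,round(r['score'],2),np.round(r['point'],0).tolist(),len(P),'rgb',col,'z',np.round(np.percentile(z,[2,50,98])*1000,1).tolist(),'rect',rect(P))
                t=P[z>.032]
                if len(t)>5: print('     tall',len(t),np.round(t.mean(0)*1000,1).tolist(),rect(t))
E
python3 - <<'E'
from h import *
find(['sled0','blank0','bar','cage','bin','tape','carton'])
E
```

```text
top sled0 0.85 [249.0, 468.0] 830 rgb [88, 98, 93] z [8.3, 18.2, 52.0] rect [447.7, -351.6, 120.8, 39.7, -79.3]
     tall 61 [453.5, -379.7, 48.1] [453.2, -383.0, 24.2, 10.2, -79.6]
top sled0 0.78 [212.0, 377.0] 836 rgb [92, 103, 100] z [4.0, 18.3, 52.2] rect [544.8, -142.7, 119.2, 44.0, -84.2]
     tall 60 [545.3, -173.9, 49.1] [545.8, -175.1, 23.9, 10.1, -82.3]
top sled0 0.74 [253.0, 385.0] 887 rgb [89, 103, 99] z [-0.2, 18.3, 52.1] rect [440.1, -155.2, 118.2, 46.0, -72.6]
     tall 60 [448.7, -184.9, 49.6] [449.0, -186.5, 23.7, 9.8, -73.0]
top sled0 0.62 [213.0, 462.0] 823 rgb [86, 98, 92] z [-0.4, 18.2, 51.9] rect [536.9, -349.8, 120.8, 44.3, -79.3]
     tall 56 [539.7, -377.5, 48.0] [540.3, -381.0, 22.5, 9.6, -82.2]
top blank0 0.87 [294.0, 294.0] 665 rgb [54, 135, 76] z [1.3, 18.5, 53.0] rect [340.7, 52.9, 82.5, 44.2, 70.8]
     tall 74 [350.7, 72.9, 51.0] [350.6, 73.2, 19.0, 18.4, -46.1]
top blank0 0.82 [239.0, 264.0] 211 rgb [186, 194, 201] z [15.6, 19.4, 53.9] rect [469.9, 126.3, 34.4, 31.9, 0.4]
     tall 71 [470.3, 126.4, 50.2] [469.9, 126.7, 18.6, 17.8, -85.3]
top blank0 0
[... 3235 characters left out ...]
, 365.6, 205.9, 152.4, -0.8]
scene bin 0.48 [234.0, 238.0] 1815 rgb [238, 237, 236] z [3.8, 7.1, 41.5] rect [667.0, -159.3, 201.8, 49.9, -2.5]
     tall 189 [670.8, -142.2, 39.9] [667.5, -142.6, 71.6, 12.7, -2.4]
scene tape 0.77 [264.0, 311.0] 752 rgb [186, 208, 202] z [0.7, 21.5, 25.0] rect [780.0, 2.7, 70.1, 68.0, 11.4]
scene carton 0.95 [251.0, 468.0] 2874 rgb [208, 177, 124] z [5.5, 58.5, 61.8] rect [730.0, 307.1, 101.2, 83.3, -83.7]
     tall 2282 [737.5, 303.5, 56.1] [729.5, 306.9, 101.0, 82.5, -83.4]
scene carton 0.52 [154.0, 171.0] 770 rgb [128, 131, 130] z [1.3, 16.2, 49.6] rect [448.2, -351.0, 124.2, 53.4, -89.3]
     tall 89 [456.2, -381.9, 43.6] [454.0, -382.7, 24.0, 13.1, -71.4]
```

```bash
cat >> h.py <<'E'
def cagefit():
    out=[]
    for cam in('top','scene'):
        d=img(cam);W=cloud(d);f=d['frame'].astype(int)
        m=(np.abs(W[...,2]-.027)<.0035)&(W[...,0]>.40)&(W[...,0]<.66)&(W[...,1]>.09)&(W[...,1]<.27)&(f.min(-1)>110)
        m=cv2.morphologyEx(m.astype(np.uint8),cv2.MORPH_OPEN,np.ones((3,3)))>0
        n,l,st,_=cv2.connectedComponentsWithStats(m.astype(np.uint8)); k=1+st[1:,4].argmax()
        r=rect(W[l==k]); a=np.radians(r[4])
        ex=np.array([np.cos(a),np.sin(a)]);ey=np.array([-ex[1],ex[0]])
        c=np.array(r[:2]); o=c-ey*(36+40.5)
        print(cam,r,'cage origin',o.round(1),'zmed',np.median(W[l==k][:,2]))
E
python3 - <<'E'
from h import *
cagefit()
E
```

```text
top [544.2, 187.0, 209.1, 80.8, 2.9] cage origin [548.1 110.6] zmed 0.02734391393102925
scene [543.1, 187.5, 214.1, 81.7, 2.7] cage origin [546.7 111.1] zmed 0.02651772487286025
```

```bash
cat >> h.py <<'E'
from scipy.spatial.transform import Rotation as R
O=np.array([547.4,110.8]);A=np.radians(2.8)
EX=np.array([np.cos(A),np.sin(A)]);EY=np.array([-EX[1],EX[0]])
def cw(x,y): return O+x*EX+y*EY          # cage mm -> world mm
def row(x,y,z,th):                        # world mm, theta deg of tool x
    s=env.observe();T=np.array(s['tool_rot']);p=np.array(s['position'])*1000
    t=np.radians(th);G=np.array([[np.cos(t),np.sin(t),0],[np.sin(t),-np.cos(t),0],[0,0,-1.]])
    d=T.T@(np.array([x,y,z])-p)/10; w=R.from_matrix(T.T@G).as_rotvec(degrees=True)
    print('t',round(s['time_s'],2),'pos',(p).round(1).tolist(),'row',np.round([*d,*w],2).tolist(),'q6',s['q'][5],'grip',round(s['grip_width']*1000,1),round(s['gripper_force'],1))
E
python3 -c "
from h import *
row(470,127.1,150,92.8)"
```

```text
t 1.0 pos [148.7, -529.5, 231.3] row [48.69, -54.53, 8.13, 0.0, 0.0, -77.11] q6 -12.335970445320475 grip 85.2 0.0
```

Request:
jog_arm([
  [48.6,-54.5,8.1,0,0,-77.1],
  [48.6,-54.5,8.1,0,0,-77.1],
  [48.6,-54.5,8.1,0,0,-77.1],
  [48.6,-54.5,8.1,0,0,-77.1],
  [48.6,-54.5,8.1,0,0,-77.1],
  [48.6,-54.5,8.1,0,0,-77.1],
  [48.6,-54.5,8.1,0,0,-77.1],
  [48.6,-54.5,8.1,0,0,-77.1],
], hand=0.5)

```text
time_s: 1.67
position: [0.2945, -0.23, 0.1946]
tool_rot: [[0.287, 0.958, 0.0], [0.958, -0.287, -0.001], [-0.0, 0.001, -1.0]]
ft_force: [1.0, -0.0, 0.5]
grip_width: 0.0432
gripper_force: 0.0
```

```bash
python3 -c "
from h import *
row(470,127.1,120,92.8)"
```

```text
t 1.67 pos [294.5, -230.0, 194.6] row [39.25, 6.54, 7.45, 0.03, 0.03, -19.5] q6 -39.62308988650695 grip 43.2 0.0
```

Request:
jog_arm([
  [39.3,6.5,7.4,0,0,-19.5],
  [39.3,6.5,7.4,0,0,-19.5],
  [39.3,6.5,7.4,0,0,-19.5],
  [39.3,6.5,7.4,0,0,-19.5],
  [39.3,6.5,7.4,0,0,-19.5],
  [39.3,6.5,7.4,0,0,-19.5],
  [39.3,6.5,7.4,0,0,-19.5],
  [39.3,6.5,7.4,0,0,-19.5],
])

```text
time_s: 2.33
position: [0.4405, 0.064, 0.1335]
tool_rot: [[-0.044, 0.999, 0.001], [0.999, 0.044, -0.0], [-0.0, 0.001, -1.0]]
ft_force: [0.3, -1.0, -0.0]
grip_width: 0.0423
gripper_force: 0.0
```

```bash
python3 - <<'E'
from h import *
row(470,127.1,120,92.8)
a=img('top')['frame'][215:340,170:330]; b=img('scene')['frame'][100:230,300:460]
h=min(a.shape[0],b.shape[0]); save('crop1',np.hstack([a[:h],b[:h]]),2.4)
E
```

```text
t 2.33 pos [440.5, 64.0, 133.5] row [6.18, 3.22, 1.35, 0.04, 0.01, -0.3] q6 -9.544914656270086 grip 42.3 0.0
```

View pics/crop1.png

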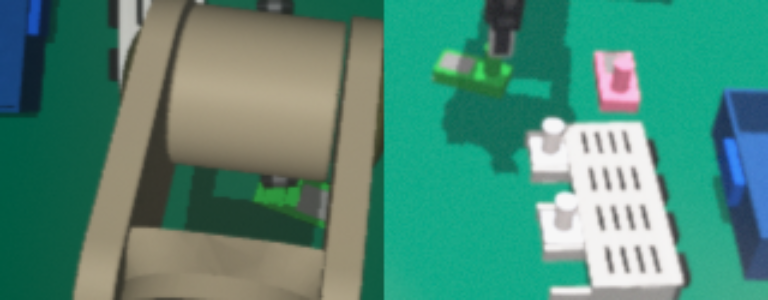

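Crop: white blanks sit in the cage at (550,150) and (563,225), in bays 0 and 2. The pink piece at (617,80) and green piece at (480,70) stand free outside the cage and stay put. Reaching for the bay 0 blank.

Request:
jog_arm([
  [6.2,3.2,1.3,0,0,-0.3],
  [6.2,3.2,1.3,0,0,-0.3],
  [6.2,3.2,1.3,0,0,-0.3],
  [6.2,3.2,1.3,0,0,-0.3],
])

```text
time_s: 2.77
position: [0.4692, 0.1254, 0.1204]
tool_rot: [[-0.05, 0.999, -0.001], [0.999, 0.05, -0.0], [-0.0, -0.001, -1.0]]
ft_force: [-0.1, -0.1, -0.1]
grip_width: 0.0427
gripper_force: 0.0
```

Request:
jog_arm([
  [0,0,3,0,0,0],
  [0,0,6,0,0,0],
  [0,0,8,0,0,0],
  [0,0,9.8,0,0,0],
  [0,0,9.8,0,0,0],
])

```text
time_s: 3.18
position: [0.4675, 0.1237, 0.0205]
tool_rot: [[-0.047, 0.999, -0.005], [0.999, 0.047, -0.0], [-0.0, -0.005, -1.0]]
ft_force: [-0.6, -0.6, -0.3]
grip_width: 0.0428
gripper_force: 0.0
```

Request:
jog_arm([
  [0,0,0,0,0,0],
  [0,0,0,0,0,0],
  [0,0,0,0,0,0],
  [0,0,0,0,0,0],
], hand=0, newtons=50)

```text
time_s: 3.52
position: [0.4699, 0.1247, 0.024]
tool_rot: [[-0.048, 0.999, 0.003], [0.999, 0.049, -0.0], [-0.0, 0.003, -1.0]]
ft_force: [-0.6, -2.4, 6.6]
grip_width: 0.0184
gripper_force: 49.4
```

```bash
python3 - <<'E'
from h import *
row(470,127.1,22,92.8); print(env.observe()['ft_force'])
E
```

```text
t 3.52 pos [469.9, 124.7, 24.0] row [0.24, 0.02, 0.2, 0.15, 0.03, -0.02] q6 -1.8749037855653354 grip 18.4 49.4
[-0.55503315 -2.3874084   6.552188  ]
```

Request:
jog_arm([
  [-1,0,0,0,0,0],
  [-3,0,0,0,0,0],
  [-5,0,0,0,0,0],
  [-7,0,0,0,0,0],
  [-9,0,0,0,0,0],
  [-10,0,0,0,0,0],
  [-10,0,0,0,0,0],
])

```text
time_s: 4.1
position: [0.4752, 0.0232, 0.024]
tool_rot: [[-0.047, 0.999, 0.003], [0.999, 0.047, -0.001], [-0.001, 0.003, -1.0]]
ft_force: [0.6, -3.6, 7.1]
grip_width: 0.0187
gripper_force: 49.7
```

Request:
jog_arm([
  [0,0,-2,0,0,0],
  [0,0,-5,0,0,0],
  [0,0,-8,0,0,0],
  [0,0,-11,0,0,0],
  [0,0,-12,0,0,0],
  [0,0,-12,0,0,0],
])

```text
time_s: 4.6
position: [0.4751, 0.025, 0.1456]
tool_rot: [[-0.049, 0.999, 0.006], [0.999, 0.049, -0.001], [-0.001, 0.006, -1.0]]
ft_force: [0.6, 0.2, -0.5]
grip_width: 0.0186
gripper_force: 49.1
```

```bash
python3 - <<'E'
from h import *
row(488,349,144,92.8)
find(['blank0'],('scene',))
E
```

```text
t 4.6 pos [475.1, 25.0, 145.6] row [32.3, 2.87, 0.13, 0.35, 0.08, -0.0] q6 -14.08971558591046 grip 18.6 49.1
scene blank0 0.8 [193.0, 375.0] 309 rgb [230, 229, 229] z [9.8, 18.8, 52.3] rect [574.3, 132.4, 50.0, 35.8, 2.1]
     tall 96 [575.5, 131.9, 45.7] [572.9, 132.9, 19.5, 18.9, -42.9]
scene blank0 0.79 [131.0, 340.0] 595 rgb [181, 180, 177] z [1.7, 137.9, 141.5] rect [386.5, 59.4, 228.5, 83.2, -6.0]
     tall 558 [482.2, 53.7, 135.1] [418.9, 47.5, 155.2, 79.9, 2.8]
scene blank0 0.66 [132.0, 397.0] 385 rgb [219, 157, 182] z [2.6, 17.8, 52.7] rect [340.1, 212.2, 107.6, 45.9, -0.3]
     tall 80 [377.8, 208.0, 45.6] [374.7, 208.4, 22.3, 17.6, 19.7]
scene blank0 0.65 [136.0, 343.0] 78 rgb [59, 130, 82] z [-0.5, 7.0, 17.2] rect [366.4, 66.8, 44.7, 15.9, 89.1]
```

Request:
jog_arm([
  [4,0.5,0,0,0,0],
  [8,1,0,0,0,0],
  [12,1.5,0,0,0,0],
  [16,2,0,0,0,0],
  [20,2.5,0,0,0,0],
  [24,2.9,0,0,0,0],
  [28,2.9,0,0,0,0],
  [31,2.9,0,0,0,0],
])

```text
time_s: 5.37
position: [0.4867, 0.3389, 0.1406]
tool_rot: [[-0.05, 0.999, -0.003], [0.999, 0.05, -0.001], [-0.001, -0.003, -1.0]]
ft_force: [0.5, -0.4, -0.6]
grip_width: 0.0182
gripper_force: 49.1
```

Request:
jog_arm([
  [1.3,0,0,0,0,0],
  [1.3,0,0,0,0,0],
  [1.3,0,3,0,0,0],
  [1.3,0,6,0,0,0],
  [1.3,0,9,0,0,0],
  [1.3,0,10.4,0,0,0],
  [1.3,0,10.4,0,0,0],
])

```text
time_s: 5.95
position: [0.4856, 0.3466, 0.0346]
tool_rot: [[-0.047, 0.999, -0.008], [0.999, 0.047, -0.004], [-0.003, -0.008, -1.0]]
ft_force: [-1.1, -0.7, -0.4]
grip_width: 0.0183
gripper_force: 49.1
```

Request:
jog_arm([
  [0,0,0,0,0,0],
  [0,0,0,0,0,0],
  [0,0,0,0,0,0],
  [0,0,-3,0,0,0],
  [0,0,-7,0,0,0],
  [0,0,-10.4,0,0,0],
  [0,0,-10.4,0,0,0],
], hand=0.5)

```text
time_s: 6.53
position: [0.49, 0.3504, 0.1511]
tool_rot: [[-0.049, 0.999, 0.013], [0.999, 0.049, 0.006], [0.005, 0.013, -1.0]]
ft_force: [1.0, 0.3, 0.8]
grip_width: 0.0427
gripper_force: 0.0
```

```bash
python3 - <<'E'
from h import *
row(571.9,132,120,92.8)
find(['blank0','bin'])
E
```

```text
t 6.53 pos [490.0, 350.4, 151.1] row [-22.23, 7.07, 3.08, 0.77, -0.3, -0.0] q6 21.526903334589072 grip 42.7 0.0
top blank0 0.92 [232.0, 154.0] 643 rgb [121, 123, 124] z [11.1, 22.9, 57.4] rect [486.1, 372.4, 81.0, 39.8, -87.3]
     tall 102 [486.2, 348.0, 53.0] [482.6, 345.9, 31.6, 17.9, 43.1]
top blank0 0.89 [290.0, 227.0] 707 rgb [160, 120, 138] z [5.5, 18.7, 53.6] rect [353.2, 209.4, 80.1, 41.4, -0.5]
     tall 84 [374.9, 207.1, 50.1] [375.1, 208.0, 18.1, 17.1, -89.8]
top blank0 0.77 [298.0, 296.0] 621 rgb [57, 141, 79] z [14.8, 18.6, 53.4] rect [343.0, 52.6, 78.1, 39.3, 70.3]
     tall 75 [350.7, 73.0, 51.3] [350.6, 73.3, 18.9, 18.3, -44.7]
top blank0 0.55 [198.0, 262.0] 268 rgb [173, 182, 187] z [6.4, 19.0, 54.0] rect [572.4, 130.8, 40.1, 34.3, 2.6]
     tall 76 [571.4, 131.0, 49.7] [572.4, 131.4, 19.2, 18.5, -0.3]
top bin 0.65 [206.0, 160.0] 4722 rgb [24, 56, 97] z [1.5, 5.4, 61.4] rect [530.3, 363.6, 217.9, 149.8, 0.0]
     tall 1127 [543.3, 331.8, 52.7] [522.2, 362.5, 203.2, 148.5, 1.0]
scene blank0 0.91 [169.0, 470.0] 634 rgb [193, 189, 190] z [5.5, 21.7, 56.5] rect [468.0, 373.5, 83.2, 77.9, -88.4]
     tall 106 [489.9, 349.4, 47.8] [486.8, 350.5, 21.5, 18.7, 7.0]
scene blank0 0.64 [128.0, 338.0] 469 rgb [80, 172, 104] z [1.7, 17.3, 51.6] rect [330.9, 57.0, 82.0, 68.1, 69.5]
     tall 56 [355.4, 73.7, 44.5] [352.6, 73.4, 16.9, 16.4, -76.2]
scene bin 0.88 [180.0, 482.0] 5087 rgb [53, 89, 136] z [1.0, 25.9, 60.6] rect [486.6, 386.8, 275.9, 192.4, -1.4]
     tall 2196 [530.0, 370.3, 48.9] [521.3, 365.8, 205.1, 152.1, -1.4]
scene bin 0.47 [237.0, 237.0] 1919 rgb [235, 235, 234] z [0.2, 7.0, 41.7] rect [665.3, -161.1, 204.8, 53.8, -1.9]
     tall 193 [671.3, -142.1, 39.8] [667.9, -142.8, 71.0, 12.5, -1.8]
```

Request:
jog_arm([
  [-4,1.5,0,0,0,0],
  [-8,3,0,0,0,0],
  [-12,4.5,1,0,0,0],
  [-16,6,2,0,0,0],
  [-20,7,2.8,0,0,0],
  [-22,7.2,2.8,0,0,0],
  [-22,7.2,2.8,0,0,0],
  [-22,7.2,2.8,0,0,0],
])

```text
time_s: 7.5
position: [0.5699, 0.1316, 0.1136]
tool_rot: [[-0.046, 0.999, -0.002], [0.999, 0.046, 0.0], [0.0, -0.002, -1.0]]
ft_force: [-0.8, 1.4, 0.2]
grip_width: 0.0426
gripper_force: 0.0
```

```bash
python3 - <<'E'
from h import *
row(571.9,131.5,22,92.8)
E
```

```text
t 7.5 pos [569.9, 131.6, 113.6] row [-0.02, 0.22, 9.16, -0.12, -0.01, -0.17] q6 -1.2225511518541174 grip 42.6 0.0
```

Request:
jog_arm([
  [0,0.15,3,0,0,0],
  [0,0.15,6,0,0,0],
  [0,0.15,8,0,0,0],
  [0,0.15,9,0,0,0],
  [0,0.15,9,0,0,0],
])

```text
time_s: 7.92
position: [0.57, 0.134, 0.0226]
tool_rot: [[-0.05, 0.999, -0.004], [0.999, 0.05, 0.0], [0.0, -0.004, -1.0]]
ft_force: [-0.2, -0.3, 1.2]
grip_width: 0.0429
gripper_force: 0.0
```

Request:
jog_arm([
  [0,0,0,0,0,0],
  [0,0,0,0,0,0],
  [0,0,0,0,0,0],
  [0,0,0,0,0,0],
], hand=0, newtons=50)

```text
time_s: 8.25
position: [0.5722, 0.1333, 0.0261]
tool_rot: [[-0.049, 0.999, 0.003], [0.999, 0.049, 0.0], [0.0, 0.003, -1.0]]
ft_force: [-0.3, 1.1, 4.7]
grip_width: 0.0184
gripper_force: 49.0
```

Request:
jog_arm([
  [-1,0,0,0,0,0],
  [-3,0,0,0,0,0],
  [-5,0,0,0,0,0],
  [-7,0,0,0,0,0],
  [-9,0,0,0,0,0],
  [-10,0,0,0,0,0],
  [-10,0,0,0,0,0],
])

```text
time_s: 8.83
position: [0.5773, 0.0308, 0.0261]
tool_rot: [[-0.046, 0.999, 0.003], [0.999, 0.046, -0.001], [-0.001, 0.003, -1.0]]
ft_force: [-0.3, -3.0, 4.5]
grip_width: 0.0184
gripper_force: 49.5
```

Request:
jog_arm([
  [0,0,-2,0,0,0],
  [0,0,-5,0,0,0],
  [0,0,-8,0,0,0],
  [0,0,-11,0,0,0],
  [0,0,-12,0,0,0],
  [0,0,-12,0,0,0],
])

```text
time_s: 9.33
position: [0.5773, 0.0329, 0.1476]
tool_rot: [[-0.049, 0.999, 0.006], [0.999, 0.049, -0.001], [-0.001, 0.006, -1.0]]
ft_force: [-0.5, 0.2, -0.6]
grip_width: 0.018
gripper_force: 49.0
```

```bash
python3 - <<'E'
from h import *
row(560,349,144,92.8)
find(['blank0'],('scene',))
E
```

```text
t 9.33 pos [577.3, 32.9, 147.6] row [31.66, -0.19, 0.32, 0.33, 0.07, -0.02] q6 -11.243000297563546 grip 18.0 49.0
scene blank0 0.78 [129.0, 344.0] 201 rgb [48, 131, 73] z [0.3, 17.3, 50.9] rect [332.3, 57.4, 80.9, 64.1, 70.0]
     tall 42 [354.5, 77.0, 44.5] [352.7, 77.6, 18.5, 10.2, -21.4]
scene blank0 0.78 [132.0, 400.0] 405 rgb [218, 158, 183] z [-0.4, 17.7, 52.5] rect [346.6, 213.0, 96.5, 47.9, -0.1]
     tall 79 [377.4, 208.3, 45.6] [374.7, 208.9, 20.0, 19.2, -15.0]
scene blank0 0.67 [170.0, 471.0] 654 rgb [213, 213, 216] z [3.7, 21.7, 56.3] rect [476.2, 378.4, 95.4, 62.0, -86.6]
     tall 96 [490.6, 349.6, 48.0] [488.4, 350.9, 19.9, 17.6, -63.8]
scene blank0 0.64 [159.0, 347.0] 669 rgb [185, 184, 183] z [0.1, 138.1, 141.3] rect [496.8, 59.3, 204.9, 92.1, -0.1]
     tall 649 [584.2, 56.6, 135.9] [576.9, 53.6, 80.1, 43.6, -84.8]
```

Request:
jog_arm([
  [4,0,0,0,0,0],
  [8,0,0,0,0,0],
  [12,0,0,0,0,0],
  [16,0,0,0,0,0],
  [20,0,0,0,0,0],
  [24,0,0,0,0,0],
  [28,0,0,0,0,0],
  [30.5,0,0,0,0,0],
])

```text
time_s: 10.1
position: [0.5598, 0.3411, 0.142]
tool_rot: [[-0.051, 0.999, -0.004], [0.999, 0.051, -0.001], [-0.001, -0.004, -1.0]]
ft_force: [0.1, 0.1, -0.0]
grip_width: 0.0186
gripper_force: 49.0
```

Request:
jog_arm([
  [1.3,0,0,0,0,0],
  [1.3,0,0,0,0,0],
  [1.3,0,3,0,0,0],
  [1.3,0,6,0,0,0],
  [1.3,0,9,0,0,0],
  [1.3,0,10.4,0,0,0],
  [1.3,0,10.4,0,0,0],
])

```text
time_s: 10.68
position: [0.5591, 0.3481, 0.0359]
tool_rot: [[-0.047, 0.999, -0.008], [0.999, 0.047, -0.004], [-0.003, -0.008, -1.0]]
ft_force: [-0.6, -0.1, -0.8]
grip_width: 0.0187
gripper_force: 49.0
```

Request:
jog_arm([
  [0,0,0,0,0,0],
  [0,0,0,0,0,0],
  [0,0,0,0,0,0],
  [0,0,-3,0,0,0],
  [0,0,-7,0,0,0],
  [0,0,-11,0,0,0],
  [0,0,-11,0,0,0],
], hand=0.5)

```text
time_s: 11.27
position: [0.5638, 0.3519, 0.161]
tool_rot: [[-0.049, 0.999, 0.016], [0.999, 0.049, 0.006], [0.005, 0.016, -1.0]]
ft_force: [-0.3, 0.0, 1.2]
grip_width: 0.0426
gripper_force: 0.0
```

```bash
python3 - <<'E'
from h import *
row(571.9,132,120,92.8)
find(['blank0','sled0'])
E
```

```text
t 11.27 pos [563.8, 351.9, 161.0] row [-22.03, -0.33, 3.98, 0.91, -0.31, -0.01] q6 18.998754668568218 grip 42.6 0.0
top blank0 0.89 [233.0, 155.0] 704 rgb [124, 127, 129] z [5.2, 22.8, 57.4] rect [486.8, 372.4, 80.8, 42.0, -89.3]
     tall 100 [486.5, 348.1, 52.2] [486.8, 349.8, 19.1, 18.1, 34.8]
top blank0 0.88 [296.0, 293.0] 621 rgb [57, 141, 79] z [13.1, 18.7, 53.2] rect [343.3, 52.4, 78.6, 40.0, 71.7]
     tall 75 [350.6, 73.0, 51.0] [350.5, 73.4, 18.5, 18.3, -46.0]
top blank0 0.85 [291.0, 227.0] 770 rgb [153, 119, 134] z [-0.6, 18.4, 53.5] rect [351.1, 211.4, 84.8, 48.7, 1.4]
     tall 83 [374.9, 207.2, 50.1] [375.0, 208.1, 17.9, 17.3, -88.7]
top blank0 0.61 [201.0, 159.0] 633 rgb [119, 120, 119] z [12.1, 22.7, 57.6] rect [557.6, 368.9, 80.5, 44.2, -87.1]
     tall 102 [558.7, 344.6, 57.4] [555.3, 342.7, 31.9, 19.1, 39.0]
top sled0 0.86 [213.0, 373.0] 852 rgb [93, 105, 101] z [-0.2, 18.2, 52.2] rect [543.5, -140.0, 117.0, 45.0, -87.1]
     tall 58 [545.3, -173.4, 49.3] [545.8, -174.4, 23.1, 10.0, -83.8]
top sled0 0.75 [255.0, 384.0] 875 rgb [93, 106, 103] z [0.3, 18.4, 52.1] rec
[... 1549 characters left out ...]
173.6, 23.2, 12.2, 87.5]
scene sled0 0.8 [151.0, 255.0] 774 rgb [132, 137, 135] z [0.5, 16.7, 50.8] rect [430.4, -152.8, 109.1, 62.4, -75.6]
     tall 77 [451.8, -185.0, 43.6] [449.2, -185.7, 22.9, 11.7, -78.0]
scene sled0 0.59 [177.0, 480.0] 4185 rgb [52, 82, 124] z [1.8, 31.0, 60.7] rect [507.7, 385.1, 234.4, 190.0, -1.5]
     tall 2053 [538.2, 365.0, 48.7] [521.9, 365.3, 206.1, 151.1, -0.9]
scene sled0 0.58 [182.0, 164.0] 947 rgb [128, 134, 132] z [-1.0, 16.2, 50.5] rect [517.2, -355.2, 126.2, 82.7, -81.6]
     tall 102 [542.9, -379.8, 44.3] [542.2, -380.8, 24.2, 12.4, -79.2]
scene sled0 0.5 [188.0, 399.0] 3248 rgb [207, 207, 205] z [2.1, 26.0, 29.0] rect [533.4, 179.8, 235.4, 135.4, 3.0]
```

Both white blanks lie in the bin at about (487,372) and (558,369) mm. Now the sleds.

```bash
cat >> h.py <<'E'
def sleds(cams=('top','scene')):
    for cam in cams:
        d=img(cam);W=cloud(d)
        for r in env.regions_of(cam,'sled0'):
            P=W[r['pixels']&(d['depth']>0)]; z=P[:,2]
            t=P[(z>.034)&(z<.056)]; f=P[(z>.0145)&(z<.022)]
            if r['score']<.3 or not 20<len(t)<200 or not 200<len(f)<1500: continue
            tc=rect(t); fr=rect(f); g=f[:,:2].mean(0)*1000-tc[:2]; ang=fr[4]
            if g@[np.cos(np.radians(ang)),np.sin(np.radians(ang))]<0: ang+=180
            print(cam,round(r['score'],2),'tab',tc[:2],'nose yaw',round(ang,1),'face',fr[:4])
E
python3 - <<'E'
from h import *
sleds()
row(545.8,-174.6,120,95)
E
```

```text
top 0.77 tab [453.2, -382.7] nose yaw 100.5 face [446.5, -346.8, 111.5, 39.9]
top 0.75 tab [449.0, -186.3] nose yaw 105.7 face [439.1, -151.1, 109.3, 39.7]
top 0.74 tab [540.5, -381.6] nose yaw 98.2 face [534.2, -345.5, 110.1, 37.7]
top 0.67 tab [546.1, -174.6] nose yaw 94.2 face [543.5, -138.4, 109.7, 40.3]
scene 0.95 tab [449.9, -186.1] nose yaw 106.7 face [439.2, -150.8, 109.4, 42.6]
scene 0.71 tab [541.3, -381.1] nose yaw 98.6 face [536.0, -344.1, 109.5, 42.1]
scene 0.63 tab [547.4, -174.1] nose yaw 95.8 face [543.6, -137.4, 109.3, 42.6]
scene 0.6 tab [452.8, -381.7] nose yaw 100.1 face [447.4, -345.8, 109.7, 45.3]
t 11.77 pos [560.7, 350.7, 150.0] row [-52.39, -4.03, 3.02, -0.07, 0.02, -2.22] q6 19.00605243535886 grip 42.7 0.0
```

Request:
jog_arm([
  [-4,-0.5,0,0,0,0],
  [-8,-1,0,0,0,0],
  [-12,-1.5,0,0,0,0],
  [-16,-2,0,0,0,0],
  [-20,-2.5,0,0,0,0],
  [-24,-3,0,0,0,0],
  [-28,-3.5,0,0,0,0],
  [-32,-4,0,0,0,-1.9],
])

```text
time_s: 12.43
position: [0.5359, 0.0274, 0.1506]
tool_rot: [[-0.082, 0.997, -0.0], [0.997, 0.082, 0.0], [0.0, -0.0, -1.0]]
ft_force: [1.7, 0.1, 0.6]
grip_width: 0.0426
gripper_force: 0.0
```

Request:
jog_arm([
  [-4,0,0,0,0,0],
  [-8,0,0,0,0,0],
  [-12,0,0.5,0,0,0],
  [-16,0,1.5,0,0,0],
  [-19,0,2.5,0,0,0],
  [-20.2,0,3,0,0,0],
  [-20.2,0,3,0,0,0],
  [-20.2,0,3,0,0,0],
])

```text
time_s: 13.1
position: [0.5527, -0.1718, 0.1203]
tool_rot: [[-0.081, 0.997, -0.001], [0.997, 0.081, 0.001], [0.001, -0.001, -1.0]]
ft_force: [0.2, -0.3, 0.1]
grip_width: 0.0426
gripper_force: 0.0
```

```bash
python3 - <<'E'
from h import *
row(546.3,-174.5,24,94.7)
E
```

```text
t 13.1 pos [552.7, -171.8, 120.3] row [-0.23, -0.65, 9.64, -0.05, -0.06, -0.06] q6 -33.63502128323776 grip 42.6 0.0
```

Request:
jog_arm([
  [-0.2,-0.6,3,0,0,0],
  [-0.2,-0.6,6,0,0,0],
  [-0.2,-0.6,8.5,0,0,0],
  [-0.2,-0.6,9.6,0,0,0],
  [-0.2,-0.6,9.6,0,0,0],
])

```text
time_s: 13.52
position: [0.5464, -0.1726, 0.0231]
tool_rot: [[-0.083, 0.997, -0.003], [0.997, 0.083, 0.002], [0.002, -0.003, -1.0]]
ft_force: [0.0, 0.2, 1.0]
grip_width: 0.0427
gripper_force: 0.0
```

Request:
jog_arm([
  [0,0,0,0,0,0],
  [0,0,0,0,0,0],
  [0,0,0,0,0,0],
  [0,0,0,0,0,0],
], hand=0, newtons=70)

```text
time_s: 13.85
position: [0.5477, -0.1747, 0.0262]
tool_rot: [[-0.082, 0.997, 0.002], [0.997, 0.082, -0.001], [-0.001, 0.002, -1.0]]
ft_force: [-1.7, 1.2, 5.4]
grip_width: 0.0087
gripper_force: 70.3
```

Request:
jog_arm([
  [0,0,-0.3,0,0,0],
  [0,0,-0.6,0,0,0],
  [0,0,-0.6,0,0,0],
  [0,0,-0.6,0,0,0],
])

```text
time_s: 14.18
position: [0.5472, -0.1747, 0.0309]
tool_rot: [[-0.082, 0.997, 0.0], [0.997, 0.082, -0.0], [-0.0, 0.0, -1.0]]
ft_force: [-0.6, -0.1, -2.4]
grip_width: 0.0088
gripper_force: 69.1
```

```bash
python3 - <<'E'
from h import *
print(env.observe()['ft_force'])
row(*cw(76.5,-115),29,92.8)
sleds(('scene',))
E
```

```text
[-0.59703747 -0.12746831 -2.43776759]
t 14.18 pos [547.2, -174.7, 30.9] row [16.71, 9.62, 0.19, 0.02, 0.02, 1.88] q6 -34.189577240755305 grip 8.8 69.1
scene 0.94 tab [453.0, -382.6] nose yaw 100.5 face [447.4, -345.8, 109.4, 42.7]
scene 0.6 tab [540.8, -380.9] nose yaw 98.3 face [535.3, -344.7, 109.1, 42.8]
```

Request:
jog_arm([
  [2,0,0,0,0,0],
  [4.5,0,0,0,0,0],
  [7,0,0,0,0,0],
  [9.5,2,0,0,0,0.5],
  [12,4.5,0,0,0,1],
  [14.5,7,0,0,0,1.9],
  [16.7,9.6,0,0,0,1.9],
  [16.7,9.6,0,0,0,1.9],
])

```text
time_s: 14.95
position: [0.6322, 0.0039, 0.0306]
tool_rot: [[-0.052, 0.999, 0.003], [0.999, 0.052, 0.001], [0.001, 0.003, -1.0]]
ft_force: [-2.0, -0.0, -1.4]
grip_width: 0.0092
gripper_force: 69.2
```

Request:
jog_arm([
  [0,0,0,0,0,0],
  [0,0,0.2,0,0,0],
  [0,0,0.4,0,0,0],
  [0,0,0.4,0,0,0],
  [0,0,0.4,0,0,0],
])

```text
time_s: 15.37
position: [0.6287, -0.0012, 0.0266]
tool_rot: [[-0.047, 0.999, -0.0], [0.999, 0.047, 0.0], [0.0, -0.0, -1.0]]
ft_force: [0.6, -0.8, -2.2]
grip_width: 0.0084
gripper_force: 69.2
```

```bash
python3 - <<'E'
from h import *
print(env.observe()['ft_force'])
row(*cw(76.5,19.5),26,92.8)
sleds(('scene','top'))
E
```

```text
[ 0.58576664 -0.75866634 -2.17194386]
t 15.37 pos [628.7, -1.2, 26.6] row [13.53, 0.05, 0.06, -0.03, -0.0, -0.09] q6 -13.585434214151407 grip 8.4 69.2
scene 0.97 tab [540.5, -381.5] nose yaw 98.6 face [535.6, -344.4, 109.3, 42.7]
scene 0.91 tab [449.7, -186.2] nose yaw 105.0 face [440.1, -151.1, 108.5, 43.1]
scene 0.87 tab [453.2, -382.6] nose yaw 100.8 face [446.7, -346.0, 110.2, 43.4]
top 0.63 tab [540.3, -381.3] nose yaw 98.6 face [535.1, -345.5, 111.0, 40.0]
top 0.57 tab [448.9, -186.4] nose yaw 105.7 face [438.9, -151.2, 109.7, 40.0]
top 0.56 tab [453.2, -381.6] nose yaw 101.4 face [447.5, -346.0, 110.1, 39.1]
```

Request:
jog_arm([
  [1.5,0,0,0,0,0],
  [3,0,0,0,0,0],
  [4.5,0,0,0,0,0],
  [6,0,0,0,0,0],
  [7.5,0,0,0,0,0],
  [9,0,0,0,0,0],
  [10,0,0,0,0,0],
  [10,0,0,0,0,0],
])

```text
time_s: 16.23
position: [0.6239, 0.1021, 0.0267]
tool_rot: [[-0.051, 0.999, -0.0], [0.999, 0.051, 0.0], [0.0, -0.0, -1.0]]
ft_force: [-0.4, -0.2, -2.4]
grip_width: 0.0087
gripper_force: 69.2
```

```bash
python3 - <<'E'
from h import *
print(env.observe()['ft_force'])
row(*cw(76.5,19.5),26,92.8)
sleds(('scene',))
E
```

```text
[-0.38517746 -0.1754203  -2.38243491]
t 16.23 pos [623.9, 102.1, 26.7] row [3.19, 0.06, 0.07, -0.01, -0.02, 0.13] q6 -4.3646297999722705 grip 8.7 69.2
scene 0.76 tab [540.4, -381.2] nose yaw 98.8 face [535.2, -343.6, 107.5, 43.5]
scene 0.73 tab [450.1, -186.1] nose yaw 104.4 face [439.0, -150.9, 109.3, 43.7]
scene 0.65 tab [453.0, -382.2] nose yaw 100.1 face [447.4, -345.9, 110.5, 42.1]
```

Request:
jog_arm([
  [1,0,0,0,0,0],
  [2,0,0.05,0,0,0],
  [2.7,0,0.1,0,0,0],
  [3.1,0,0.1,0,0,0],
  [3.3,0,0.1,0,0,0],
  [3.3,0,0.1,0,0,0],
])

```text
time_s: 16.83
position: [0.623, 0.1331, 0.0262]
tool_rot: [[-0.049, 0.999, 0.001], [0.999, 0.049, 0.001], [0.0, 0.001, -1.0]]
ft_force: [0.1, 2.4, 4.6]
grip_width: 0.0088
gripper_force: 70.1
```

```bash
python3 - <<'E'
from h import *
print(env.observe()['ft_force'])
row(*cw(76.5,19),26,92.8)
d=img('scene');save('s2',d['frame'][100:280,280:600],2.4)
E
```

```text
[0.14634208 2.43057186 4.55569222]
t 16.83 pos [623.0, 133.1, 26.2] row [0.04, -0.01, 0.02, 0.08, -0.03, 0.0] q6 -1.3969036761318736 grip 8.8 70.1
```

View pics/s2.png

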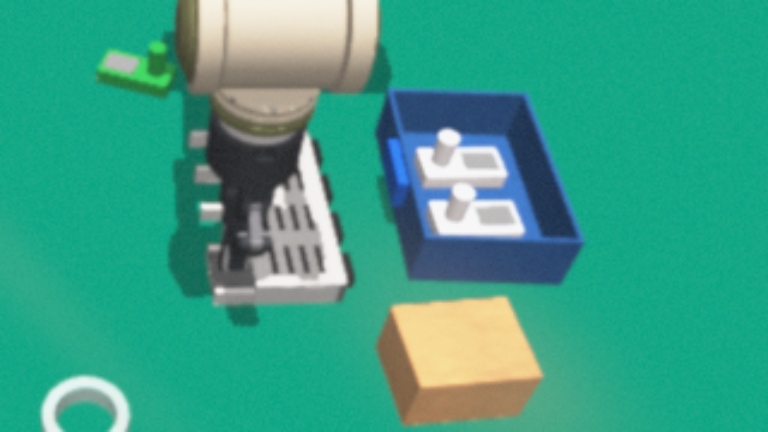

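The picture shows the sled in bay 3 at (235,275) with the gripper on its tab, and both white blanks in the bin. Pressing lightly against the stop, then releasing.

Request:
jog_arm([
  [0.15,0,0,0,0,0],
  [0.3,0,0,0,0,0],
  [0.4,0,0,0,0,0],
  [0.4,0,0,0,0,0],
])

```text
time_s: 17.22
position: [0.6231, 0.1341, 0.0263]
tool_rot: [[-0.048, 0.999, 0.001], [0.999, 0.048, -0.003], [-0.004, 0.001, -1.0]]
ft_force: [0.2, -11.9, 5.8]
grip_width: 0.0086
gripper_force: 70.4
```

Request:
jog_arm([
  [0,0,0,0,0,0],
  [0,0,0,0,0,0],
  [0,0,0,0,0,0],
  [0,0,-3,0,0,0],
  [0,0,-6,0,0,0],
  [0,0,-9,0,0,0],
  [0,0,-10,0,0,0],
], hand=0.36)

```text
time_s: 17.8
position: [0.6238, 0.1369, 0.13]
tool_rot: [[-0.049, 0.999, 0.006], [0.999, 0.049, 0.001], [0.0, 0.006, -1.0]]
ft_force: [-0.1, 0.2, 0.1]
grip_width: 0.0306
gripper_force: 0.0
```

```bash
python3 - <<'E'
from h import *
sleds()
row(449.3,-186.3,120,105.3)
E
```

```text
top 0.69 tab [449.0, -186.3] nose yaw 105.6 face [439.0, -151.3, 109.7, 40.0]
top 0.69 tab [539.9, -381.0] nose yaw 98.6 face [535.1, -345.7, 111.6, 39.8]
top 0.67 tab [453.3, -382.5] nose yaw 100.5 face [446.6, -346.4, 110.6, 39.9]
scene 0.76 tab [453.0, -382.5] nose yaw 100.4 face [446.6, -345.9, 109.9, 42.9]
scene 0.67 tab [541.7, -380.6] nose yaw 97.9 face [535.3, -343.8, 109.2, 43.5]
scene 0.63 tab [450.6, -186.0] nose yaw 106.5 face [439.9, -150.8, 109.0, 41.5]
t 18.0 pos [621.8, 136.6, 124.2] row [-31.41, -18.8, 0.46, -0.13, -0.03, -12.51] q6 -1.0401863611600846 grip 30.8 0.0
```

Request:
jog_arm([
  [-3,-2,0,0,0,-3],
  [-6.5,-4,0,0,0,-6],
  [-10,-6,0,0,0,-9],
  [-13.5,-8,0,0,0,-12.6],
  [-17,-10,0,0,0,-12.6],
  [-20.5,-12,0,0,0,-12.6],
  [-24,-14,0,0,0,-12.6],
  [-27,-16,0,0,0,-12.6],
])

```text
time_s: 18.67
position: [0.4739, -0.1424, 0.1239]
tool_rot: [[-0.265, 0.964, -0.003], [0.964, 0.265, 0.002], [0.002, -0.002, -1.0]]
ft_force: [0.7, -0.6, -0.1]
grip_width: 0.0304
gripper_force: 0.0
```

```bash
python3 - <<'E'
from h import *
row(449.3,-186.3,120,105.6)
E
```

```text
t 18.67 pos [473.9, -142.4, 123.9] row [-3.59, -3.54, 0.39, -0.14, -0.14, -0.24] q6 -45.812908528069194 grip 30.4 0.0
```

Request:
jog_arm([
  [-2,-2,0.3,0,0,0],
  [-3.6,-3.6,0.4,0,0,0],
  [-3.6,-3.6,0.4,0,0,0],
  [-3.6,-3.6,0.4,0,0,0],
  [-3.6,-3.6,0.4,0,0,0],
], hand=0.45)

```text
time_s: 19.08
position: [0.4503, -0.1846, 0.1207]
tool_rot: [[-0.265, 0.964, -0.002], [0.964, 0.265, 0.002], [0.002, -0.001, -1.0]]
ft_force: [0.1, 0.1, 0.3]
grip_width: 0.0386
gripper_force: 0.0
```

```bash
python3 - <<'E'
from h import *
row(449.3,-186.3,24,105.6)
E
```

```text
t 19.08 pos [450.3, -184.6, 120.7] row [-0.16, -0.13, 9.67, -0.07, -0.11, -0.22] q6 -51.64709410708053 grip 38.6 0.0
```

Request:
jog_arm([
  [-0.1,-0.1,3,0,0,0],
  [-0.1,-0.1,6,0,0,0],
  [-0.1,-0.1,8.5,0,0,0],
  [-0.1,-0.1,9.6,0,0,0],
  [-0.1,-0.1,9.6,0,0,0],
])

```text
time_s: 19.5
position: [0.4491, -0.1845, 0.023]
tool_rot: [[-0.267, 0.964, -0.005], [0.964, 0.267, 0.004], [0.005, -0.004, -1.0]]
ft_force: [0.1, -0.6, -0.7]
grip_width: 0.0384
gripper_force: 0.0
```

Request:
jog_arm([
  [0,0,0,0,0,0],
  [0,0,0,0,0,0],
  [0,0,0,0,0,0],
  [0,0,0,0,0,0],
], hand=0, newtons=70)

```text
time_s: 19.83
position: [0.4504, -0.1864, 0.0265]
tool_rot: [[-0.265, 0.964, 0.001], [0.964, 0.265, -0.001], [-0.001, 0.001, -1.0]]
ft_force: [0.6, 0.8, 1.0]
grip_width: 0.0085
gripper_force: 71.0
```

Request:
jog_arm([
  [0,0,-0.3,0,0,0],
  [0,0,-0.6,0,0,0],
  [0,0,-0.6,0,0,0],
  [0,0,-0.6,0,0,0],
])

```text
time_s: 20.17
position: [0.45, -0.1866, 0.032]
tool_rot: [[-0.265, 0.964, 0.001], [0.964, 0.265, -0.0], [-0.001, 0.0, -1.0]]
ft_force: [-0.7, -1.0, -2.2]
grip_width: 0.0085
gripper_force: 70.5
```

```bash
python3 - <<'E'
from h import *
row(*cw(-76.5,-115),30,92.8)
E
```

```text
t 20.17 pos [450.0, -186.6, 32.0] row [16.53, 7.3, 0.2, 0.03, 0.03, 12.58] q6 -51.85151363019702 grip 8.5 70.5
```

Request:
jog_arm([
  [2.5,1,0,0,0,2],
  [5,2,0,0,0,4],
  [8,3.5,0,0,0,6],
  [11,5,0,0,0,9],
  [14,6.3,0,0,0,12],
  [16,7.3,0,0,0,12.6],
  [16.5,7.3,0.1,0,0,12.6],
  [16.5,7.3,0.3,0,0,12.6],
])

```text
time_s: 20.83
position: [0.4763, -0.0068, 0.0287]
tool_rot: [[-0.051, 0.999, -0.0], [0.999, 0.051, 0.0], [0.0, -0.0, -1.0]]
ft_force: [0.2, -0.7, -2.3]
grip_width: 0.0087
gripper_force: 70.4
```

Request:
jog_arm([
  [0,0,0.2,0,0,0],
  [0,0,0.2,0,0,0],
  [0,0,0.2,0,0,0],
  [0,0,0.2,0,0,0],
])

```text
time_s: 21.17
position: [0.4765, -0.009, 0.0266]
tool_rot: [[-0.047, 0.999, -0.0], [0.999, 0.047, -0.0], [-0.0, -0.0, -1.0]]
ft_force: [0.6, 0.7, -1.8]
grip_width: 0.009
gripper_force: 70.5
```

```bash
python3 - <<'E'
from h import *
row(*cw(-76.5,19),26.5,92.8)
E
```

```text
t 21.17 pos [476.5, -9.0, 26.6] row [13.52, -0.01, 0.01, -0.01, 0.01, -0.09] q6 -18.04667877417027 grip 9.0 70.5
```

Request:
jog_arm([
  [1.5,0,0,0,0,0],
  [3,0,0,0,0,0],
  [4.5,0,0,0,0,0],
  [6,0,0,0,0,0],
  [7.5,0,0,0,0,0],
  [9,0,0,0,0,0],
  [10,0,0,0,0,0],
  [10,0,0,0,0,0],
])

```text
time_s: 21.83
position: [0.4715, 0.0928, 0.0266]
tool_rot: [[-0.05, 0.999, -0.0], [0.999, 0.05, 0.0], [0.0, -0.0, -1.0]]
ft_force: [0.5, 0.7, -2.5]
grip_width: 0.0085
gripper_force: 70.4
```

Request:
jog_arm([
  [1,0,0,0,0,0],
  [2,0,0,0,0,0],
  [2.8,0,0,0,0,0],
  [3.3,0,0,0,0,0],
  [3.6,0,0,0,0,0],
  [3.8,0,0,0,0,0],
  [3.8,0,0,0,0,0],
])

```text
time_s: 22.42
position: [0.4701, 0.1269, 0.0273]
tool_rot: [[-0.051, 0.999, 0.0], [0.999, 0.051, -0.006], [-0.006, -0.0, -1.0]]
ft_force: [-2.2, -25.1, 6.2]
grip_width: 0.0088
gripper_force: 71.6
```

```bash
python3 - <<'E'
from h import *
row(*cw(-76.5,19),26.5,92.8)
E
```

```text
t 22.42 pos [470.1, 126.9, 27.3] row [-0.08, -0.01, 0.08, -0.01, 0.36, 0.11] q6 -1.2586079503960061 grip 8.8 71.6
```

Request:
jog_arm([
  [-0.3,0,0,0,0,0],
  [-0.3,0,0,0,0,0],
])

```text
time_s: 22.58
position: [0.4701, 0.1264, 0.0268]
tool_rot: [[-0.048, 0.999, 0.0], [0.999, 0.048, -0.0], [-0.0, 0.0, -1.0]]
ft_force: [-0.8, -0.5, -2.2]
grip_width: 0.0085
gripper_force: 70.5
```

Request:
jog_arm([
  [0,0,0,0,0,0],
  [0,0,0,0,0,0],
  [0,0,0,0,0,0],
  [0,0,-3,0,0,0],
  [0,0,-6,0,0,0],
  [0,0,-9,0,0,0],
  [0,0,-10,0,0,0],
], hand=0.36)

```text
time_s: 23.17
position: [0.4713, 0.1273, 0.1305]
tool_rot: [[-0.049, 0.999, 0.006], [0.999, 0.049, 0.0], [-0.0, 0.006, -1.0]]
ft_force: [1.2, -0.3, 0.7]
grip_width: 0.031
gripper_force: 0.0
```

```bash
python3 - <<'E'
from h import *
sleds()
row(540.4,-381,120,98.4)
E
```

```text
top 0.79 tab [453.2, -381.1] nose yaw 100.6 face [446.6, -346.7, 110.4, 39.8]
scene 0.97 tab [540.6, -381.0] nose yaw 98.5 face [535.7, -344.3, 109.8, 42.2]
scene 0.8 tab [452.7, -382.4] nose yaw 103.2 face [447.5, -346.5, 110.5, 43.8]
scene 0.31 tab [561.5, 347.1] nose yaw 92.0 face [559.2, 370.3, 82.8, 41.0]
t 23.37 pos [469.6, 127.0, 126.0] row [-51.08, 4.6, 0.6, -0.04, -0.01, -5.61] q6 -1.64205214683378 grip 30.8 0.0
```

Request:
jog_arm([
  [-4,0.4,0,0,0,0],
  [-8,0.8,0,0,0,0],
  [-12,1.2,0,0,0,0],
  [-16,1.6,0,0,0,0],
  [-20,2,0,0,0,0],
  [-24,2.4,0,0,0,0],
  [-28,2.8,0,0,0,0],
  [-32,3.2,0,0,0,0],
], hand=0.45)

```text
time_s: 24.03
position: [0.5168, -0.1929, 0.1249]
tool_rot: [[-0.048, 0.999, -0.003], [0.999, 0.048, 0.002], [0.002, -0.003, -1.0]]
ft_force: [1.1, -0.5, 0.6]
grip_width: 0.0384
gripper_force: 0.0
```

Request:
jog_arm([
  [-4,0.4,0,0,0,-2],
  [-8,0.8,0,0,0,-4],
  [-12,1.2,0,0,0,-5.6],
  [-16,1.4,0.6,0,0,-5.6],
  [-19.1,1.4,0.6,0,0,-5.6],
  [-19.1,1.4,0.6,0,0,-5.6],
  [-19.1,1.4,0.6,0,0,-5.6],
])

```text
time_s: 24.62
position: [0.5399, -0.3823, 0.1179]
tool_rot: [[-0.144, 0.99, -0.003], [0.99, 0.144, 0.003], [0.003, -0.002, -1.0]]
ft_force: [0.3, 0.8, 0.0]
grip_width: 0.0388
gripper_force: 0.0
```

```bash
python3 - <<'E'
from h import *
sleds(('scene',))
row(540.4,-381,24,98.5)
E
```

```text
scene 0.75 tab [539.9, -381.3] nose yaw 99.3 face [535.5, -344.7, 110.5, 42.6]
scene 0.71 tab [455.0, -382.0] nose yaw 102.8 face [448.7, -345.6, 108.9, 41.7]
t 24.72 pos [540.5, -380.3, 119.2] row [-0.09, -0.0, 9.52, -0.08, -0.14, -0.1] q6 -53.78197221319174 grip 38.1 0.0
```

Request:
jog_arm([
  [0,0,3,0,0,0],
  [0,0,6,0,0,0],
  [0,0,8.5,0,0,0],
  [0,0,9.4,0,0,0],
  [0,0,9.4,0,0,0],
])

```text
time_s: 25.13
position: [0.5401, -0.3793, 0.0245]
tool_rot: [[-0.147, 0.989, -0.003], [0.989, 0.147, 0.004], [0.004, -0.003, -1.0]]
ft_force: [-0.9, -0.2, 0.3]
grip_width: 0.0387
gripper_force: 0.0
```

Request:
jog_arm([
  [0,0,0,0,0,0],
  [0,0,0,0,0,0],
  [0,0,0,0,0,0],
  [0,0,0,0,0,0],
], hand=0, newtons=70)

```text
time_s: 25.47
position: [0.5415, -0.3818, 0.0287]
tool_rot: [[-0.146, 0.989, 0.003], [0.989, 0.146, -0.002], [-0.003, 0.002, -1.0]]
ft_force: [1.3, 1.4, 6.1]
grip_width: 0.0081
gripper_force: 71.2
```

Request:
jog_arm([
  [0,0,-0.3,0,0,0],
  [0,0,-0.6,0,0,0],
  [0,0,-0.6,0,0,0],
  [0,0,-0.6,0,0,0],
])

```text
time_s: 25.8
position: [0.5407, -0.3813, 0.0328]
tool_rot: [[-0.146, 0.989, -0.0], [0.989, 0.146, -0.0], [-0.0, -0.0, -1.0]]
ft_force: [0.2, -0.1, -2.2]
grip_width: 0.0084
gripper_force: 70.0
```

```bash
python3 - <<'E'
from h import *
row(*cw(25.5,-115),30,92.8)
find(['bar'],('top',))
E
```

```text
t 25.8 pos [540.7, -381.3, 32.8] row [36.9, 9.26, 0.27, -0.0, 0.0, 5.58] q6 -53.80142369639274 grip 8.4 70.0
top bar 0.98 [159.0, 381.0] 1683 rgb [170, 177, 170] z [1.3, 8.5, 43.4] rect [669.4, -161.4, 200.0, 54.5, -2.7]
     tall 175 [669.4, -142.9, 41.8] [670.0, -143.2, 70.1, 12.4, -2.0]
```

Request:
jog_arm([
  [4,0,0,0,0,0],
  [8,0,0,0,0,0],
  [12,0.3,0,0,0,0],
  [16,0.9,0,0,0,0],
  [20,1.5,0,0,0,0],
  [24,2.1,0,0,0,0],
  [27.5,2.6,0,0,0,0],
  [27.5,2.6,0,0,0,0],
])

```text
time_s: 26.57
position: [0.5251, -0.0996, 0.0326]
tool_rot: [[-0.151, 0.989, -0.002], [0.989, 0.151, 0.002], [0.003, -0.002, -1.0]]
ft_force: [-0.6, 0.2, -2.2]
grip_width: 0.0087
gripper_force: 70.0
```

```bash
python3 - <<'E'
from h import *
row(*cw(25.5,-115),29,92.8)
E
```

```text
t 26.57 pos [525.1, -99.6, 32.6] row [8.76, 6.73, 0.36, -0.13, -0.14, 5.86] q6 -32.17613681439093 grip 8.7 70.0
```

Request:
jog_arm([
  [2,1.5,0,0,0,2],
  [4.5,3.5,0,0,0,4],
  [7,5.5,0,0,0,5.7],
  [8.8,6.7,0.1,0,0,5.7],
  [8.8,6.7,0.3,0,0,5.7],
  [8.8,6.7,0.3,0,0,5.7],
  [8.8,6.7,0.3,0,0,5.7],
])

```text
time_s: 27.15
position: [0.5794, -0.0092, 0.0294]
tool_rot: [[-0.047, 0.999, -0.001], [0.999, 0.047, -0.0], [-0.0, -0.001, -1.0]]
ft_force: [-0.2, -0.7, -1.8]
grip_width: 0.0086
gripper_force: 70.0
```

```bash
python3 - <<'E'
from h import *
img('scene')
row(*cw(25.5,19),28.5,92.8)
E
```

```text
t 27.2 pos [579.4, -9.6, 29.6] row [14.08, -0.1, 0.1, -0.04, 0.0, -0.17] q6 -15.265658032725 grip 8.6 70.0
```

Request:
jog_arm([
  [1.5,-0.1,0,0,0,-0.1],
  [3,-0.1,0,0,0,-0.1],
  [4.5,-0.1,0,0,0,-0.1],
  [6,-0.1,0,0,0,-0.1],
  [7.5,-0.1,0,0,0,-0.1],
  [9,-0.1,0,0,0,-0.1],
  [10.5,-0.1,0,0,0,-0.1],
  [10.5,-0.1,0,0,0,-0.1],
])

```text
time_s: 27.87
position: [0.5735, 0.0972, 0.0298]
tool_rot: [[-0.049, 0.999, -0.0], [0.999, 0.049, 0.0], [0.0, -0.0, -1.0]]
ft_force: [-0.3, 0.5, -2.3]
grip_width: 0.0089
gripper_force: 70.0
```

Request:
jog_arm([
  [1,0,0,0,0,0],
  [2,0,0,0,0,0],
  [2.8,0,0,0,0,0],
  [3.3,0,0,0,0,0],
  [3.6,0,0,0,0,0],
  [3.8,0,0,0,0,0],
  [3.8,0,0,0,0,0],
])

```text
time_s: 28.45
position: [0.5723, 0.1318, 0.0302]
tool_rot: [[-0.049, 0.999, -0.0], [0.999, 0.049, -0.005], [-0.005, -0.0, -1.0]]
ft_force: [-2.7, -12.9, 2.4]
grip_width: 0.0087
gripper_force: 70.6
```

```bash
python3 - <<'E'
from h import *
row(*cw(25.5,19),28,92.8)
E
```

```text
t 28.45 pos [572.3, 131.8, 30.2] row [-0.07, -0.04, 0.22, -0.02, 0.28, 0.02] q6 -1.1092895312711843 grip 8.7 70.6
```

Request:
jog_arm([
  [-0.1,0,0.1,0,0,0],
  [-0.1,0,0.2,0,0,0],
  [-0.1,0,0.2,0,0,0],
])

```text
time_s: 28.7
position: [0.5724, 0.1316, 0.0287]
tool_rot: [[-0.048, 0.999, 0.001], [0.999, 0.048, -0.002], [-0.002, 0.0, -1.0]]
ft_force: [-4.3, -8.7, 8.4]
grip_width: 0.0084
gripper_force: 71.2
```

Request:
jog_arm([
  [0,0,0,0,0,0],
  [0,0,0,0,0,0],
  [0,0,0,0,0,0],
  [0,0,-3,0,0,0],
  [0,0,-6,0,0,0],
  [0,0,-9,0,0,0],
  [0,0,-10,0,0,0],
], hand=0.36)

```text
time_s: 29.28
position: [0.5737, 0.1335, 0.132]
tool_rot: [[-0.049, 0.999, 0.007], [0.999, 0.049, 0.0], [0.0, 0.007, -1.0]]
ft_force: [0.4, 0.6, 0.2]
grip_width: 0.0309
gripper_force: 0.0
```

```bash
python3 - <<'E'
from h import *
sleds()
row(453,-382,120,100.7)
E
```

```text
top 0.89 tab [453.2, -381.8] nose yaw 100.4 face [446.5, -346.5, 109.7, 40.1]
scene 0.73 tab [455.6, -381.9] nose yaw 99.7 face [446.8, -345.9, 109.9, 44.3]
t 29.48 pos [571.6, 133.3, 126.5] row [-50.89, -14.35, 0.67, -0.09, -0.01, -7.91] q6 -1.219766918758131 grip 30.4 0.0
```

Request:
jog_arm([
  [-3.8,-1.2,0,0,0,0],
  [-7.6,-2.4,0,0,0,0],
  [-11.4,-3.6,0,0,0,0],
  [-15.2,-4.8,0,0,0,0],
  [-19,-6,0,0,0,0],
  [-22.8,-7.2,0,0,0,0],
  [-26.6,-8.4,0,0,0,0],
  [-30.4,-9.6,0,0,0,0],
], hand=0.45)

```text
time_s: 30.15
position: [0.4895, -0.1764, 0.1259]
tool_rot: [[-0.049, 0.999, -0.003], [0.999, 0.049, 0.002], [0.002, -0.003, -1.0]]
ft_force: [0.6, 0.2, -0.1]
grip_width: 0.0385
gripper_force: 0.0
```

Request:
jog_arm([
  [-3.8,-1,0,0,0,-2],
  [-7.6,-2,0,0,0,-4],
  [-11.4,-3,0,0,0,-6],
  [-15.2,-4,0.6,0,0,-7.8],
  [-19,-4.8,0.6,0,0,-7.8],
  [-20.4,-4.8,0.6,0,0,-7.8],
  [-20.4,-4.8,0.6,0,0,-7.8],
  [-20.4,-4.8,0.6,0,0,-7.8],
])

```text
time_s: 30.82
position: [0.4523, -0.3808, 0.1197]
tool_rot: [[-0.183, 0.983, -0.002], [0.983, 0.183, 0.003], [0.003, -0.001, -1.0]]
ft_force: [-0.5, 0.3, -0.1]
grip_width: 0.0387
gripper_force: 0.0
```

```bash
python3 - <<'E'
from h import *
sleds(('scene',))
row(453.3,-382,24,100.5)
E
```

```text
scene 0.94 tab [454.8, -382.0] nose yaw 101.1 face [446.9, -344.5, 107.1, 41.8]
t 30.92 pos [452.9, -379.6, 120.7] row [-0.26, 0.0, 9.67, -0.06, -0.13, 0.14] q6 -62.09337304187776 grip 38.7 0.0
```

Request:
jog_arm([
  [-0.2,0.05,3,0,0,0],
  [-0.2,0.05,6,0,0,0],
  [-0.2,0.05,8.5,0,0,0],
  [-0.2,0.05,9.5,0,0,0],
  [-0.2,0.05,9.5,0,0,0],
])

```text
time_s: 31.33
position: [0.4534, -0.381, 0.0247]
tool_rot: [[-0.185, 0.983, -0.003], [0.983, 0.185, 0.004], [0.004, -0.002, -1.0]]
ft_force: [0.2, 0.4, 0.2]
grip_width: 0.0381
gripper_force: 0.0
```

Request:
jog_arm([
  [0,0,0,0,0,0],
  [0,0,0,0,0,0],
  [0,0,0,0,0,0],
  [0,0,0,0,0,0],
], hand=0, newtons=70)

```text
time_s: 31.67
position: [0.4545, -0.3836, 0.0285]
tool_rot: [[-0.184, 0.983, 0.002], [0.983, 0.184, -0.002], [-0.003, 0.002, -1.0]]
ft_force: [0.1, 1.5, 7.3]
grip_width: 0.0082
gripper_force: 69.4
```

Request:
jog_arm([
  [0,0,-0.3,0,0,0],
  [0,0,-0.6,0,0,0],
  [0,0,-0.6,0,0,0],
  [0,0,-0.6,0,0,0],
])

```text
time_s: 32.0
position: [0.4538, -0.3831, 0.0329]
tool_rot: [[-0.184, 0.983, 0.0], [0.983, 0.184, -0.0], [-0.0, 0.0, -1.0]]
ft_force: [1.0, 0.0, -1.6]
grip_width: 0.0086
gripper_force: 68.2
```

```bash
python3 - <<'E'
from h import *
row(*cw(-25.5,-115),30,92.8)
E
```

```text
t 32.0 pos [453.8, -383.1, 32.9] row [35.79, 14.19, 0.28, 0.01, 0.01, 7.78] q6 -62.16481658273116 grip 8.6 68.2
```

Request:
jog_arm([
  [3,0.5,0,0,0,0],
  [6.5,1.5,0,0,0,0],
  [10,2.5,0,0,0,0],
  [13.5,4,0,0,0,1],
  [17,5.5,0,0,0,3],
  [20.5,7,0,0,0,5],
  [24,8.5,0,0,0,7],
  [27,10,0,0,0,7.8],
])

```text
time_s: 32.67
position: [0.5022, -0.097, 0.0326]
tool_rot: [[-0.047, 0.999, -0.001], [0.999, 0.047, 0.0], [0.001, -0.001, -1.0]]
ft_force: [0.6, 0.2, -2.7]
grip_width: 0.0087
gripper_force: 68.5
```

```bash
python3 - <<'E'
from h import *
row(*cw(-25.5,-118),29,92.8)
E
```

```text
t 32.67 pos [502.2, -97.0, 32.6] row [8.74, 2.96, 0.36, -0.04, -0.03, -0.11] q6 -26.913766320319375 grip 8.7 68.5
```

Request:
jog_arm([
  [2,1,0,0,0,0],
  [4.5,2,0,0,0,0],
  [7,2.9,0,0,0,0],
  [8.5,2.9,0.1,0,0,-0.1],
  [8.5,2.9,0.3,0,0,-0.1],
  [8.5,2.9,0.35,0,0,-0.1],
  [8.5,2.9,0.35,0,0,-0.1],
])

```text
time_s: 33.25
position: [0.5272, -0.0136, 0.029]
tool_rot: [[-0.05, 0.999, -0.0], [0.999, 0.05, -0.0], [-0.0, -0.001, -1.0]]
ft_force: [-0.0, -0.3, -2.0]
grip_width: 0.0085
gripper_force: 68.5
```

```bash
python3 - <<'E'
from h import *
img('scene')
row(*cw(-25.5,19),28,92.8)
E
```

```text
t 33.3 pos [527.3, -13.9, 29.1] row [14.26, 0.07, 0.11, -0.02, 0.01, 0.03] q6 -17.19620950578192 grip 8.6 68.5
```

Request:
jog_arm([
  [1.5,0,0,0,0,0],
  [3,0.05,0,0,0,0],
  [4.5,0.05,0,0,0,0],
  [6,0.05,0,0,0,0],
  [7.5,0.05,0,0,0,0],
  [9,0.05,0,0,0,0],
  [10.5,0.05,0,0,0,0],
  [10.5,0.05,0,0,0,0],
])

```text
time_s: 33.97
position: [0.5224, 0.0928, 0.0293]
tool_rot: [[-0.051, 0.999, -0.0], [0.999, 0.051, 0.0], [0.0, -0.0, -1.0]]
ft_force: [-0.9, -0.1, -2.3]
grip_width: 0.0083
gripper_force: 68.5
```

Request:
jog_arm([
  [1,0,0,0,0,0],
  [2,0,0,0,0,0],
  [2.8,0,0,0,0,0],
  [3.4,0,0,0,0,0],
  [3.8,0,0,0,0,0],
  [4,0,0,0,0,0],
  [4,0,0,0,0,0],
])

```text
time_s: 34.55
position: [0.5209, 0.1287, 0.0298]
tool_rot: [[-0.052, 0.999, 0.0], [0.999, 0.052, -0.007], [-0.007, -0.0, -1.0]]
ft_force: [-2.4, -21.8, 4.9]
grip_width: 0.0087
gripper_force: 69.5
```

```bash
python3 - <<'E'
from h import *
row(*cw(-25.5,19),28,92.8)
E
```

```text
t 34.55 pos [520.9, 128.7, 29.8] row [-0.02, 0.0, 0.18, -0.01, 0.37, 0.17] q6 -1.2885727240843639 grip 8.7 69.5
```

Request:
jog_arm([
  [-0.2,0,0.1,0,0,0],
  [-0.2,0,0.2,0,0,0],
  [-0.2,0,0.2,0,0,0],
])

```text
time_s: 34.8
position: [0.521, 0.1284, 0.0285]
tool_rot: [[-0.05, 0.999, 0.001], [0.999, 0.05, -0.002], [-0.003, 0.001, -1.0]]
ft_force: [-3.9, -9.8, 11.4]
grip_width: 0.0087
gripper_force: 70.4
```

Request:
jog_arm([
  [0,0,0,0,0,0],
  [0,0,0,0,0,0],
  [0,0,0,0,0,0],
  [0,0,-3,0,0,0],
  [0,0,-6,0,0,0],
  [0,0,-9,0,0,0],
  [0,0,-11,0,0,0],
  [0,0,-12,0,0,0],
], hand=0.36)

```text
time_s: 35.47
position: [0.5216, 0.1302, 0.1501]
tool_rot: [[-0.051, 0.999, 0.004], [0.999, 0.051, 0.0], [0.0, 0.004, -1.0]]
ft_force: [0.3, -0.3, -0.7]
grip_width: 0.0304
gripper_force: 0.0
```

Request:
jog_arm([
  [-4,0,0,0,0,0],
  [-8,0,0,0,0,0],
  [-12,0,0,0,0,0],
  [-16,0,0,0,0,0],
  [-20,0,0,0,0,0],
  [-24,0,0,0,0,0],
  [-24,0,0,0,0,0],
], hand=0.5)

```text
time_s: 36.05
position: [0.5333, -0.116, 0.1469]
tool_rot: [[-0.045, 0.999, 0.001], [0.999, 0.045, -0.002], [-0.002, 0.001, -1.0]]
ft_force: [-0.5, 0.1, 1.1]
grip_width: 0.0428
gripper_force: 0.0
```

```bash
python3 - <<'E'
from h import *
sleds(); find(['bar'])
d=img('scene');a=d['frame'][90:280,150:470];save('s3',a,2.4)
row(669,-143,120,-2.2)
E
```

```text
top 0.83 tab [467.6, 124.6] nose yaw 0.9 face [467.7, 125.2, 39.1, 34.7]
top 0.58 tab [520.6, 127.9] nose yaw 182.3 face [520.9, 127.9, 40.2, 36.7]
top bar 0.79 [124.0, 379.0] 333 rgb [173, 180, 173] z [2.7, 8.2, 416.8] rect [672.0, -128.4, 217.4, 54.9, -22.7]
     tall 12 [590.6, -69.4, 418.3] [590.0, -67.4, 19.3, 4.7, -52.7]
scene bar 0.6 [235.0, 237.0] 1889 rgb [236, 236, 235] z [2.5, 7.0, 41.5] rect [665.5, -160.4, 209.1, 54.2, -1.6]
     tall 194 [673.2, -141.7, 39.8] [670.1, -142.3, 71.3, 12.4, -2.2]
scene bar 0.57 [158.0, 368.0] 251 rgb [87, 94, 93] z [-0.1, 22.7, 52.4] rect [460.2, 126.0, 117.6, 36.9, 2.5]
     tall 92 [470.7, 125.6, 44.7] [490.0, 127.4, 57.5, 23.5, 3.2]
t 36.5 pos [532.8, -108.8, 147.3] row [-4.12, 13.43, 2.73, -0.0, -0.01, 95.17] q6 -27.001548254693876 grip 43.0 0.0
```

View pics/s3.png

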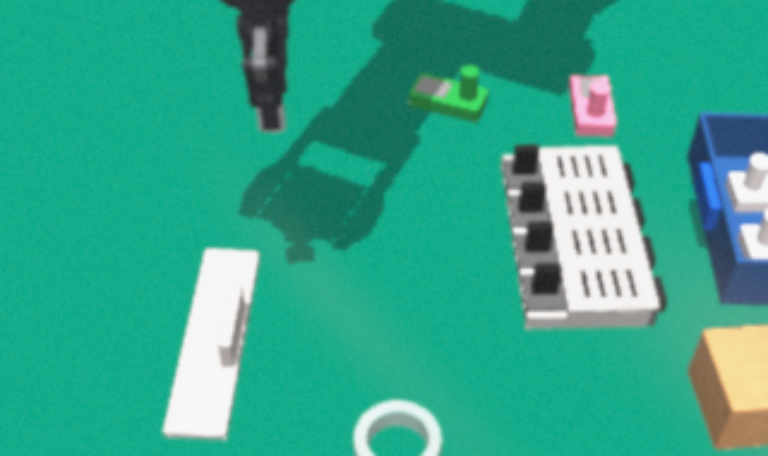

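The picture shows all four sleds home: tabs at (525,160), (532,197), (538,237), (545,278), tails level with the guide ends. The bar is undisturbed at (212,340), rib toward the cage at (240,325), so it needs a half turn. Going for the rib.

Request:
jog_arm([
  [-1,2,0,0,0,7],
  [-1,4,0,0,0,14],
  [-2,6,0,0,0,21],
  [-2,8,0,0,0,28],
  [-3,10,0,0,0,35],
  [-3,12,0,0,0,42],
  [-4.1,13.4,0,0,0,49],
  [-4.1,13.4,0,0,0,56],
])

```text
time_s: 37.17
position: [0.6706, -0.1445, 0.1464]
tool_rot: [[0.803, 0.596, 0.001], [0.596, -0.803, -0.0], [0.0, 0.001, -1.0]]
ft_force: [-0.1, -0.2, 0.4]
grip_width: 0.0427
gripper_force: 0.0
```

```bash
python3 - <<'E'
from h import *
row(669.7,-142.7,120,-2.1)
E
```

```text
t 37.17 pos [670.6, -144.5, 146.4] row [0.04, -0.2, 2.64, 0.04, -0.03, 38.67] q6 31.405058136778813 grip 42.7 0.0
```

Request:
jog_arm([
  [0,-0.1,0.5,0,0,7],
  [0,-0.1,1,0,0,14],
  [0,-0.1,1.5,0,0,21],
  [0,-0.1,2,0,0,28],
  [0,-0.1,2.6,0,0,35],
  [0,-0.1,2.6,0,0,38.7],
  [0,-0.1,2.6,0,0,38.7],
  [0,-0.1,2.6,0,0,38.7],
])

```text
time_s: 37.83
position: [0.6681, -0.1428, 0.1213]
tool_rot: [[1.0, -0.029, 0.0], [-0.029, -1.0, -0.0], [0.0, 0.0, -1.0]]
ft_force: [-0.6, -0.3, -0.3]
grip_width: 0.043
gripper_force: 0.0
```

```bash
python3 - <<'E'
from h import *
find(['bar']); find(['tape'],('scene',))
row(669.7,-142.7,18,-2.1)
E
```

```text
scene bar 0.85 [233.0, 239.0] 1958 rgb [221, 220, 218] z [-0.4, 6.9, 41.4] rect [668.6, -151.2, 204.6, 73.0, -1.5]
     tall 195 [673.2, -141.4, 41.2] [670.1, -131.5, 71.1, 33.6, -2.1]
scene tape 0.57 [262.0, 318.0] 798 rgb [188, 211, 204] z [-0.8, 21.3, 25.1] rect [779.7, 5.6, 72.4, 70.3, -84.4]
t 38.13 pos [668.1, -143.2, 121.3] row [0.16, -0.06, 10.33, 0.01, -0.01, 0.32] q6 69.77068335750543 grip 42.7 0.0
```

Request:
jog_arm([
  [0.1,0,3,0,0,0.3],
  [0.1,0,6,0,0,0.3],
  [0.1,0,8.5,0,0,0.3],
  [0.1,0,10.2,0,0,0.3],
  [0.1,0,10.2,0,0,0.3],
  [0.1,0,10.2,0,0,0.3],
])

```text
time_s: 38.63
position: [0.6689, -0.1433, 0.019]
tool_rot: [[0.999, -0.037, -0.001], [-0.037, -0.999, 0.0], [-0.001, -0.0, -1.0]]
ft_force: [0.2, 0.8, -0.2]
grip_width: 0.0425
gripper_force: 0.0
```

Request:
jog_arm([
  [0,0,0,0,0,0],
  [0,0,0,0,0,0],
  [0,0,0,0,0,0],
  [0,0,0,0,0,0],
  [0,0,0,0,0,0],
], hand=0, newtons=80)

```text
time_s: 39.05
position: [0.6698, -0.1436, 0.0212]
tool_rot: [[0.999, -0.037, 0.003], [-0.037, -0.999, -0.001], [0.003, 0.001, -1.0]]
ft_force: [-0.2, 0.2, 7.2]
grip_width: 0.0099
gripper_force: 80.2
```

```bash
python3 - <<'E'
from h import *
print(env.observe()['ft_force'])
row(669.7,-142.7,18,-2.1)
E
```

```text
[-0.17382969  0.19363292  7.21967637]
t 39.05 pos [669.8, -143.6, 21.2] row [-0.02, -0.09, 0.32, 0.06, -0.17, -0.01] q6 70.13209909193444 grip 9.9 80.2
```

Request:
jog_arm([
  [0,0,-1,0,0,0],
  [0,0,-3,0,0,0],
  [0,0,-5,0,0,0],
  [0,0,-7,0,0,0],
  [0,0,-9,0,0,0],
  [0,0,-9,0,0,0],
])

```text
time_s: 39.55
position: [0.6706, -0.1438, 0.1143]
tool_rot: [[0.999, -0.037, 0.007], [-0.037, -0.999, -0.003], [0.007, 0.003, -1.0]]
ft_force: [1.2, -1.2, -1.4]
grip_width: 0.0105
gripper_force: 79.2
```

```bash
python3 - <<'E'
from h import *
print(env.observe()['ft_force'])
row(*cw(0,-90),107,182.8)
E
```

```text
[ 1.2052502  -1.15343168 -1.37659639]
t 39.55 pos [670.6, -143.8, 114.3] row [-12.48, -16.03, 0.59, -0.64, -0.26, 175.09] q6 70.13754901056198 grip 10.5 79.2
```

Request:
jog_arm([
  [-1,0,0,0,0,-4],
  [-2,-1,0,0,0,-10],
  [-3,-2,0,0,0,-17],
  [-4,-3,0,0,0,-24],
  [-5,-4,0,0,0,-31],
  [-6,-5,0,0,0,-38],
  [-7,-6,0,0,0,-45],
  [-8,-7,0,0,0,-52],
])

```text
time_s: 40.22
position: [0.5906, -0.0698, 0.1084]
tool_rot: [[0.64, 0.769, -0.001], [0.769, -0.64, 0.0], [-0.001, -0.001, -1.0]]
ft_force: [1.1, -0.1, -1.3]
grip_width: 0.0103
gripper_force: 79.1
```

Request:
jog_arm([
  [0,0,0,0,0,-7],
  [0,0,0,0,0,-14],
  [0,0,0,0,0,-21],
  [0,0,0,0,0,-28],
  [0,0,0,0,0,-35],
  [0,0,0,0,0,-42],
  [0,0,0,0,0,-49],
  [0,0,0,0,0,-56],
])

```text
time_s: 40.88
position: [0.5912, -0.0702, 0.1083]
tool_rot: [[-0.28, 0.96, -0.001], [0.96, 0.28, 0.0], [0.001, -0.001, -1.0]]
ft_force: [-0.1, -0.4, -2.8]
grip_width: 0.0103
gripper_force: 79.1
```

Request:
jog_arm([
  [0,0,0,0,0,-7],
  [0,0,0,0,0,-14],
  [0,0,0,0,0,-21],
  [0,0,0,0,0,-28],
  [0,0,0,0,0,-35],
  [0,0,0,0,0,-42],
  [0,0,0,0,0,-49],
  [0,0,0,0,0,-56],
])

```text
time_s: 41.55
position: [0.5912, -0.0702, 0.1084]
tool_rot: [[-0.952, 0.305, -0.001], [0.305, 0.952, 0.0], [0.001, -0.0, -1.0]]
ft_force: [0.5, 0.0, -3.2]
grip_width: 0.0101
gripper_force: 79.1
```

```bash
python3 - <<'E'
from h import *
row(*cw(0,-70),107,182.8)
E
```

```text
t 41.55 pos [591.2, -70.2, 108.4] row [7.23, 9.35, 0.15, 0.01, -0.08, -20.57] q6 -90.38935973370108 grip 10.1 79.1
```

Request:
jog_arm([
  [2,2.5,0,0,0,-6],
  [4,5,0,0,0,-12],
  [6,7.5,0,0,0,-18],
  [7.2,9.3,0,0,0,-20.6],
  [7.2,9.3,0,0,0,-20.6],
  [7.2,9.3,0,0,0,-20.6],
  [7.2,9.3,0,0,0,-20.6],
  [7.2,9.3,0,0,0,-20.6],
])

```text
time_s: 42.22
position: [0.5524, 0.0395, 0.1089]
tool_rot: [[-0.999, -0.042, -0.0], [-0.042, 0.999, -0.0], [0.0, -0.0, -1.0]]
ft_force: [-0.4, 0.4, -1.8]
grip_width: 0.01
gripper_force: 79.1
```

```bash
python3 - <<'E'
from h import *
row(*cw(0,-70),24,182.8)
d=img('scene');W=cloud(d);f=d['frame'].astype(int)
m=(W[...,2]>.085)&(W[...,2]<.105)&(W[...,0]>.42)&(W[...,0]<.68)&(W[...,1]>-.05)&(W[...,1]<.11)&(f.min(-1)>150)
print('plate',m.sum(),rect(W[m]),np.median(W[m][:,2]))
P=W[m]*1000; q=P[:,:2]-O; x=q@EX; y=q@EY
b=[(xx,round(float(np.percentile(y[(x>xx-6)&(x<xx+6)],97)),1)) for xx in range(-90,100,30) if ((x>xx-6)&(x<xx+6)).sum()>5]; print('front edge cage y',b, x.min(),x.max())
save('s4',d['frame'][80:280,230:500],2.6)
E
```

```text
t 42.22 pos [552.4, 39.5, 108.9] row [0.15, 0.14, 8.49, -0.01, -0.02, -0.4] q6 -100.54554902102255 grip 10.0 79.1
plate 1032 [551.4, 56.3, 200.2, 50.0, 2.7] 0.09499582238199272
front edge cage y [(-90, -33.6), (-30, -31.1), (0, -30.4), (30, -32.4), (60, -31.8), (90, -31.4)] -98.74363582653909 101.43245067478375
```

View pics/s4.png

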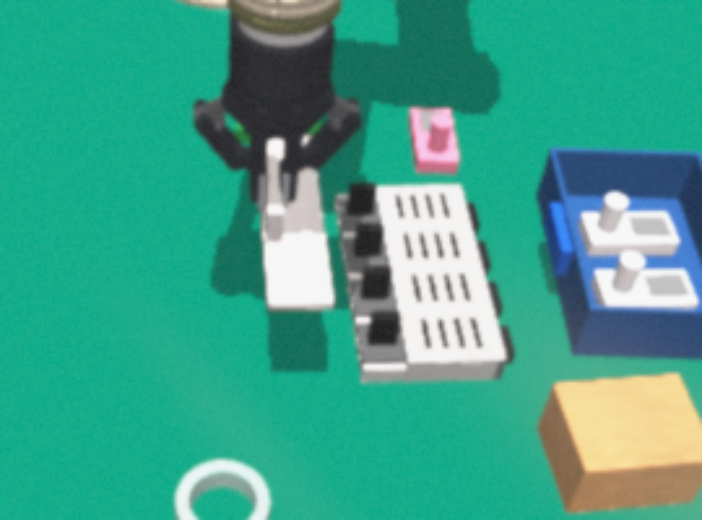

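The held bar is level, its front edge toward the cage and parallel to it: plate (300,260), guide ends (350,280). Lowering it.

Request:
jog_arm([
  [0.1,0.1,2.5,0,0,-0.3],
  [0.1,0.1,5,0,0,-0.3],
  [0.1,0.1,7,0,0,-0.3],
  [0.1,0.1,8.2,0,0,-0.3],
  [0.1,0.1,8.6,0,0,-0.3],
  [0.1,0.1,8.6,0,0,-0.3],
  [0.1,0.1,8.6,0,0,-0.3],
])

```text
time_s: 42.85
position: [0.5517, 0.0409, 0.0237]
tool_rot: [[-0.999, -0.048, 0.001], [-0.048, 0.999, -0.0], [-0.001, -0.0, -1.0]]
ft_force: [0.4, -0.0, -2.6]
grip_width: 0.0102
gripper_force: 79.2
```

```bash
python3 - <<'E'
from h import *
img('scene');print(env.observe()['ft_force'])
row(*cw(0,-44),21.5,182.8)
E
```

```text
[-0.02683196  0.42035846 -2.46739561]
t 42.9 pos [551.8, 40.9, 24.0] row [0.1, 2.6, 0.25, -0.02, 0.09, -0.05] q6 -100.76848646423174 grip 10.4 79.2
```

Request:
jog_arm([
  [0,0.8,0,0,0,0],
  [0,1.6,0,0,0,0],
  [0,2.2,0,0,0,0],
  [0,2.4,0.1,0,0,0],
  [0,2.4,0.2,0,0,0],
  [0,2.4,0.25,0,0,0],
  [0,2.4,0.25,0,0,0],
])

```text
time_s: 43.48
position: [0.55, 0.0658, 0.0212]
tool_rot: [[-0.999, -0.049, 0.0], [-0.049, 0.999, 0.001], [-0.0, 0.001, -1.0]]
ft_force: [-0.9, 3.5, 4.1]
grip_width: 0.0101
gripper_force: 79.9
```

Request:
jog_arm([
  [0,0.15,0,0,0,0],
  [0,0.3,0,0,0,0],
  [0,0.4,0,0,0,0],
  [0,0.4,0,0,0,0],
])

```text
time_s: 43.82
position: [0.5503, 0.0688, 0.0211]
tool_rot: [[-0.999, -0.049, 0.001], [-0.049, 0.999, -0.001], [-0.001, -0.001, -1.0]]
ft_force: [0.0, -3.8, 6.3]
grip_width: 0.0101
gripper_force: 80.2
```

```bash
python3 - <<'E'
from h import *
s=env.observe();print(s['ft_force'],s['wrist_torque'])
row(*cw(0,-42),21.5,182.8)
E
```

```text
[ 0.0453761  -3.84545974  6.32109042] [-0.50117124  0.20165905  0.07411927]
t 43.82 pos [550.3, 68.8, 21.1] row [0.09, 0.01, -0.04, -0.06, 0.08, -0.02] q6 -97.83359642575216 grip 10.1 80.2
```

Request:
jog_arm([
  [0,0.1,0,0,0,0],
  [0,0.2,0,0,0,0],
  [0,0.3,0,0,0,0],
  [0,0.3,0,0,0,0],
])

```text
time_s: 44.15
position: [0.5503, 0.0695, 0.0214]
tool_rot: [[-0.999, -0.049, 0.001], [-0.049, 0.999, -0.005], [-0.001, -0.005, -1.0]]
ft_force: [-1.5, -17.3, 7.2]
grip_width: 0.0102
gripper_force: 80.7
```

```bash
python3 - <<'E'
from h import *
s=env.observe();print(s['ft_force'],s['wrist_torque'])
row(*cw(0,-42),21.5,182.8)
E
```

```text
[ -1.47323734 -17.34727259   7.21179453] [-2.79177606e+00  5.65061239e-01  2.08116163e-03]
t 44.15 pos [550.3, 69.5, 21.4] row [0.09, -0.07, -0.01, -0.28, 0.06, 0.01] q6 -97.5132766802116 grip 10.2 80.7
```

Request:
jog_arm([
  [0,-0.2,0,0,0,0],
  [0,-0.2,0,0,0,0],
])

```text
time_s: 44.32
position: [0.5503, 0.0693, 0.0211]
tool_rot: [[-0.999, -0.048, 0.001], [-0.048, 0.999, -0.001], [-0.001, -0.001, -1.0]]
ft_force: [0.2, -6.3, 6.0]
grip_width: 0.01
gripper_force: 80.4
```

Request:
jog_arm([
  [0,0,0,0,0,0],
  [0,0,0,0,0,0],
  [0,0,0,0,0,0],
  [0,0,0,0,0,0],
  [0,0,-2,0,0,0],
  [0,0,-5,0,0,0],
  [0,0,-9,0,0,0],
  [0,0,-13,0,0,0],
], hand=0.4)

```text
time_s: 44.98
position: [0.5491, 0.0705, 0.1517]
tool_rot: [[-0.999, -0.049, -0.002], [-0.049, 0.999, 0.0], [0.002, 0.0, -1.0]]
ft_force: [0.3, -0.2, 0.7]
grip_width: 0.0339
gripper_force: 0.0
```

Request:
jog_arm([
  [0,-4,0,0,0,0],
  [0,-8,0,0,0,0],
  [0,-12,0,0,0,0],
  [0,-16,0,0,0,0],
  [0,-20,0,0,0,0],
  [0,-24,0,0,0,0],
  [0,-28,0,0,0,0],
  [0,-30,0,0,0,0],
])

```text
time_s: 45.65
position: [0.564, -0.2335, 0.1503]
tool_rot: [[-0.999, -0.046, 0.0], [-0.046, 0.999, -0.001], [-0.0, -0.001, -1.0]]
ft_force: [0.3, 0.1, 0.1]
grip_width: 0.0339
gripper_force: 0.0
```

```bash
python3 - <<'E'
from h import *
for cam in('top','scene'):
    d=img(cam);W=cloud(d)
    for r in env.regions_of(cam,'bar')[:1]:
        P=W[r['pixels']&(d['depth']>0)]*1000;P=P[(P[:,1]<125)&(P[:,2]<60)]
        p=P[(P[:,2]>4)&(P[:,2]<12)];q=p[:,:2]-O;x=q@EX;y=q@EY
        print(cam,r['score'],'plate',rect(p/1000),np.median(p[:,2]),[(c,round(float(np.percentile(y[abs(x-c)<8],98)),1)) for c in range(-90,91,30) if (abs(x-c)<8).sum()>5],'x',x.min().round(1),x.max().round(1))
    q=(W[...,:2]*1000-O);x=q@EX;y=q@EY;z=W[...,2]*1000
    for c in(-76.5,-25.5,25.5,76.5):
        t=(abs(x-c)<15)&(y>0)&(y<40)&(z>45)&(z<56); s=(abs(x-c)<15)&(y>-3)&(y<36)&(z>14)&(z<22)
        print('  bay',c,'tab y',y[t].min().round(1),y[t].max().round(1),'x',x[t].mean().round(1),'face z',np.median(z[s]).round(1),'ymin',np.percentile(y[s],2).round(1))
    if cam=='scene': save('s5',d['frame'][80:280,250:520],2.6)
find(['blank0'],('top',))
E
```

```text
bay -76.5 tab y 6.9 29.0 x -78.6 face z 18.4 ymin 1.0
  bay -25.5 tab y 7.5 29.8 x -26.0 face z 18.0 ymin 1.7
  bay 25.5 tab y 6.5 28.8 x 25.6 face z 18.3 ymin 0.6
  bay 76.5 tab y 7.1 30.2 x 76.4 face z 18.1 ymin 1.3
scene 0.81 plate [547.5, 86.8, 202.8, 51.2, 2.6] 7.344111983752732 [(-90, -0.6), (-60, 1.6), (-30, 1.1), (0, -0.5), (30, -0.9), (60, 0.0), (90, 0.6)] x -102.5 100.2
  bay -76.5 tab y 7.5 30.9 x -77.6 face z 17.2 ymin 1.4
  bay -25.5 tab y 7.7 31.3 x -24.2 face z 17.6 ymin 1.8
  bay 25.5 tab y 7.7 30.9 x 26.8 face z 17.8 ymin 1.5
  bay 76.5 tab y 7.8 30.1 x 77.5 face z 17.1 ymin 1.6
top blank0 0.91 [200.0, 160.0] 690 rgb [137, 144, 150] z [6.3, 22.6, 57.4] rect [559.7, 368.6, 80.9, 40.6, -88.0]
     tall 99 [559.6, 344.6, 51.8] [560.2, 346.4, 19.4, 18.8, -34.0]
top blank0 0.66 [232.0, 154.0] 694 rgb [141, 148, 155] z [5.4, 22.7, 57.5] rect [487.6, 373.2, 82.2, 42.9, -87.3]
     tall 102 [486.5, 347.9, 51.5] [486.5, 350.0, 19.2, 17.8, -83.8]
top blank0 0.57 [279.0, 225.0] 234 rgb [165, 110, 133] z [11.5, 19.8, 54.5] rect [370.7, 208.5, 45.6, 39.4, -1.2]
     tall 80 [375.1, 207.4, 50.7] [375.1, 208.0, 18.4, 17.2, -89.8]
top blank0 0.37 [206.0, 283.0] 1840 rgb [179, 188, 188] z [1.1, 8.3, 43.2] rect [550.7, 85.1, 204.2, 53.2, 2.6]
     tall 166 [548.5, 68.4, 42.2] [549.4, 68.1, 69.0, 11.5, 1.1]
```

View pics/s5.png

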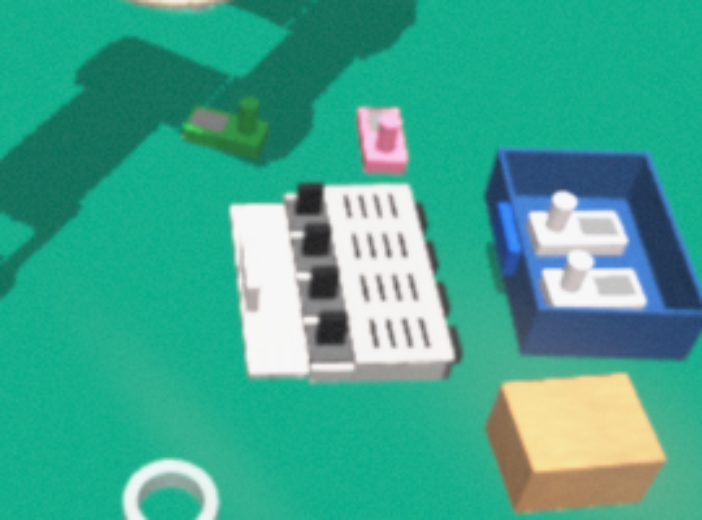

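The picture shows the bar flush along the guide ends at (270,290), four sleds home at (310,200) to (330,330), and both white blanks in the bin. The arm is clear, so I hand in.

```bash
python3 -c "
from h import *
print(env.close_job())"
```

```text
the job is handed in; nothing more can be done
None
```

I've handed in the job at about 46 s; the hand-in call didn't return a verdict. The last pictures show both white blanks in the bin, all four sleds fully home, and the bar flush and centred across the cage front; I left the tape, carton and look-alikes alone.

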